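# Strip the opened computer

### The arm

A 6-joint arm with a two-finger parallel gripper is mounted at the origin on the work surface. World frame = base frame: x ahead of the robot, y to its left, z up, the work surface at z = 0. Lengths are in mm, angles in degrees, forces in N, time in s.
With the tool pointing down it reaches from about 350 to 850 mm from the base axis. Payload 8.1 kg.
Tool frame: the origin (TCP) lies midway between the tips of the shut fingers; the grasp point (between the pads) lies 19 mm behind it (r.tcp_to_grasp is the distance from the TCP to the grasp point, in mm); z points along the fingers, y is the direction in which the jaws open and shut (so a half turn about z gives the same grasp; the last joint's range is limited). The gripper opens to 85 mm and grips with 20 to 120 N. Pads are 22 mm wide; open, the fingers measure 114 mm over their backs; the gripper's body (76 mm by 85 mm) begins 54 mm behind the grasp point. The pads swing forward as they close: fully open they stand 13 mm farther back than shut.
Start: joints at [59.278, 7.471, 85.268, -0, 87.261, -4.893], TCP at [261.392, 540.074, 231.292] pointing down, gripper open.
Joint ranges: [-169.43, 169.43], [-51.17, 129.36], [1.28, 143.12], [-76.62, 256.62], [0, 156.53], [-152.29, 152.29]. Speed limits (degrees/s): [136.94, 136.94, 159.86, 180, 180, 180].

### API

Orientations are given as [roll, pitch, yaw] about the fixed x, y, z axes, in that order (R = Rz(yaw) Ry(pitch) Rx(roll)).
In Python, from bench import r gives the robot as it stands.
- The arm moves only by the tool jog_arm, never from a script. Its argument "targets" is a list of rows, each a list of 7 numbers: the shift along the tool's x, y, z in m, then the turn, a rotation vector about the tool's x, y, z in rad, then the closure, from 0 (fully open) to 1 (shut). In form: [[dx, dy, dz, wx, wy, wz, claw], ...]. A call has 1 to 5 rows; each row is the pose to reach, as a shift and turn from the pose commanded when the call began, along the tool's axes at that moment; what a row does not reach only later rows make up. A row lasts 1/12 s, in which the tool goes at most 41.7 mm and 7.16 degrees, less where a joint would pass 70% of its speed; a pose out of reach is approached as far as the arm can. A call with a gripper value outside its range is refused whole. The fingers move at their own pace and stop on an object; "newtons" is the grip in N (left out, the last holds). Time passes only in rows, so rows that repeat a pose let the fingers close. It gives the time, the measured TCP pose, the force and the opening at its end, in the units of the state.
- r.sense(): the state, without advancing time (a new reading comes with each control period).
- r.snapshot(name): name is "scene" or "top"; returns a dict with "pixels" (420x560x3 uint8, red, green, blue), "fx", "fy", "cx", "cy" (pixels), "dist" ([k1, k2, p1, p2, k3] as OpenCV has them; the pictures are not rectified), "origin" and "attitude" of the camera in the world. Camera axes: x right, y down, z forward; pixel columns grow to the right and rows downward; lengths in mm; the calibration is good to about 2 mm. A picture is of the moment at which its call begins. There is no depth.
- r.hand_in(): hands the job in, once; it reports no verdict.
The state is a dict: "time": time; "joint_pos": joint angles; "qd": joint speeds; "joint_efforts": joint torques, N m; "tool_pos": TCP position; "tcp_rot": TCP orientation; "ft_force": force on the tool from outside, world axes, zero at the start; "wrist_torque": the same for the moment, N m; "finger_gap": finger opening in mm.
Only numpy, scipy, OpenCV 4.12 (cv2) and the standard library are available. Lean on these libraries where they do the work, as an engineer would, in place of code of your own. Each camera call takes 0.05 s, during which the arm holds its last target.

### The job

This opened small computer has to be stripped from the top down, one piece at a time: first set the copper heat sink on the yellow pad, then the green circuit board on the blue mat, then the black battery on the terracotta tile. After that swing the red tab fully aside, lift the metal plate out of the black case by its upright pull and lay it on the dark grey mat, leaving the tab aside. Every piece must end lying flat and right way up, let go, in the middle of its own white outline with its long side along the outline's long side (the square heat sink may be turned any way).

Things in the scene. Friction and masses are not known exactly. Their poses are not given: they have to be found in the camera images.
- sink_center (a point): centre of the heat sink: copper block with upright fins, 34 x 34 mm, 18 mm high (point half-way up), about 60 g. At the start loose on top of the circuit board. z up, sides along x and y, fins run along y.
- board_center (a point): centre of the circuit board: green board on a black carrier, 44 mm in its x, 68 mm in its y, 10 mm thick (point half-way up), about 60 g. At the start loose on top of the battery, within a few mm of its middle. z up.
- battery_center (a point): centre of the battery: flat black pack, 56 mm in its x, 86 mm in its y, 14 mm thick (point half-way up), thin yellow and orange bands at its ends, about 120 g. At the start loose on the metal plate, within a few mm of the plate's x middle and 6 mm from its y middle towards the tab. z up.
- plate: aluminium plate 84 (x) x 150 (y) x 4 mm, about 130 g; origin at centre of underside, z up. Its pull is a bar 30 mm in x, 10 mm in y, centred at y = +62 mm, z = 4 to 26 mm. Starts in a 6 mm deep recess of the fixed black case (114 x 194 mm, same axes, rim 18 mm and plate underside 12 mm above the table, 2.5 mm play). The red tab on the rim at its -y end overlaps it until swung aside.
- tab_peg (a point): middle of the upright round peg on the free end of the red swing tab: 10 mm across, from 23.5 to 43.5 mm above the table. The tab turns level about an upright pivot on the case's rim, 24 mm from the peg; the pivot is at x = 0, y = -87 mm in the frame of the plate as it lies in the case. The point's y axis points from pivot to peg. About 1 N turns it; it stays where left.
- tab (a joint): turn of the red tab, rad: 0 = pointing in over the plate (+y of the plate lying in the case), growing clockwise seen from above; at 1.57 it points along the plate's +x; stop at 2.0. Clear of the plate from 1.4 on; fully aside is 1.6 to 2.0. Starts at 0 to 0.25.
- sink_pad: place of the heat sink: fixed flat yellow pad, 72 x 72 mm, 3 mm thick; white outline 54 x 54 mm inside. Origin at the centre of its underside, on the table.
- board_mat: place of the circuit board: fixed flat blue mat, 82 mm in its x, 106 mm in its y, 3 mm thick; white outline 64 x 88 mm inside. Origin at the centre of its underside, on the table.
- battery_tile: place of the battery: fixed flat terracotta tile, 94 mm in its x, 124 mm in its y, 3 mm thick; white outline 76 x 106 mm inside. Origin at the centre of its underside, on the table.
- plate_mat: place of the metal plate: fixed flat dark grey mat, 122 mm in its x, 188 mm in its y, 3 mm thick; white outline 104 x 170 mm inside. Origin at the centre of its underside, on the table. The plate may lie either way round.

How it is judged:
By the outcome, as a careful person would: the job done as asked, in the order asked, and still so for the second after the job is handed in, with the robot touching nothing.
It also fails if it takes over 131 s, if anything falls off the work surface, if the arm or the gripper's body presses on something with over 40 N, if the wrist force passes 120 N, or if a joint passes its speed limit or range.

## Working session

There is one attempt and no reset: what is moved stays moved. The work goes in short steps, Python scripts to look and compute and a tool call to move; the robot and the scene stay as the last step left them, time stands still between calls to the robot, and variables do not carry over. Pictures are saved under pics/ and viewed, and the job is handed in when it is done.

Besides the shell and the picture viewer there is one more tool, called after "Call:" by a JSON object that holds its "fn" and its "kwargs", one argument or row to a line. jog_arm: Moves the arm, as the interface text tells. Its arguments: {"type":"object","properties":{"targets":{"type":"array","items":{"type":"array","items":{"type":"number"}}},"newtons":{"type":"number"}},"required":["targets"]}

```bash
ls; mkdir -p pics
python3 - <<'E'
from bench import r
import cv2
print(r.sense())
for n in ("scene","top"):
    s=r.snapshot(n); cv2.imwrite(f"pics/{n}0.png",s["pixels"][:,:,::-1])
    print(n,{k:v for k,v in s.items() if k!="pixels"})
E
```

```text
pics
{'time': 0.0, 'joint_pos': array([ 5.92766179e+01,  7.51538018e+00,  8.53296874e+01,  9.98655030e-04,
        8.72625875e+01, -4.89338923e+00]), 'qd': array([-0.00712015, -0.03112533,  0.07919508,  0.02093789, -0.10624328,
        0.06444451]), 'joint_efforts': array([ 1.96940755e-04, -5.69397819e+01, -5.00553310e+01, -1.64067392e-04,
        1.45830342e-02,  2.80590314e-05]), 'tool_pos': array([261.1122635 , 539.58359949, 230.2376981 ]), 'tcp_rot': array([-1.79892822e+02, -1.01769741e-02,  1.54169949e+02]), 'ft_force': array([-0.38589026, -0.48831161, -0.35603476]), 'wrist_torque': array([ 0.02583162, -0.00414308, -0.03630791]), 'finger_gap': 85.75712668877821}
scene {'fx': 392.80948461651707, 'fy': 392.80948461651707, 'cx': 282.0402083615719, 'cy': 214.24798229273108, 'dist': array([-0.02794338,  0.        ,  0.        ,  0.        ,  0.        ]), 'origin': array([ 935.31214967, -393.28756537,  783.3607943 ]), 'attitude': array([-143.27219179,    0.57755588,   46.18846673])}
top {'fx': 407.03614516372187, 'fy': 407.03614516372187, 'cx': 277.0053092343203, 'cy': 213.1004236452346, 'dist': array([-0.12437543,  0.        ,  0.        ,  0.        ,  0.        ]), 'origin': array([412.23740509, -56.58973354, 989.57045007]), 'attitude': array([-170.3858158 ,    1.88739228,  -90.1174618 ])}
```

View pics/scene0.png

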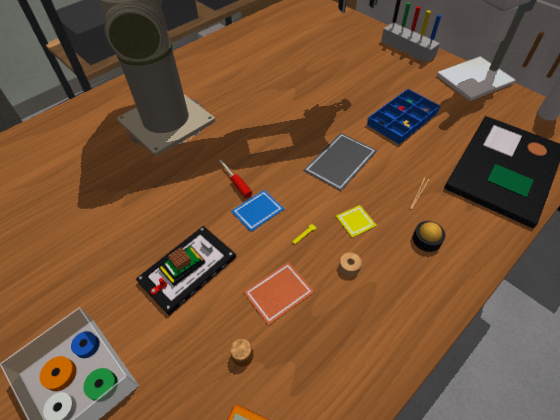

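View pics/top0.png

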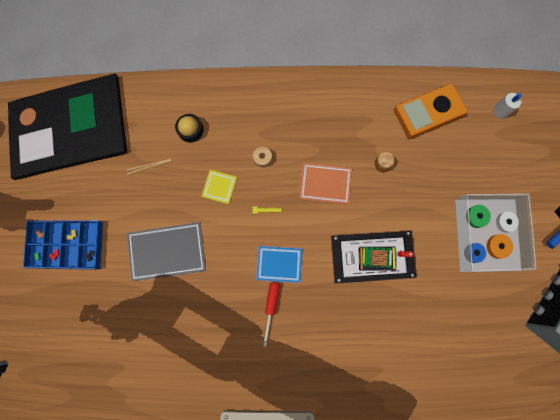

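The top view shows the case at about (373,257) with the tab at its right end (405,254). The yellow pad is at (219,187), the blue mat at (279,264), the tile at (326,183) and the grey mat at (166,251). Next I measure them.

```bash
cat > h.py <<'E'
from bench import r
import cv2, numpy as np
from scipy.spatial.transform import Rotation as Ro
def snap(n): return r.snapshot(n)
def K(s): return np.array([[s['fx'],0,s['cx']],[0,s['fy'],s['cy']],[0,0,1.]])
def ray(s,p):
    u=cv2.undistortPoints(np.array(p,float).reshape(-1,1,2),K(s),s['dist']).reshape(-1,2)
    d=np.c_[u,np.ones(len(u))]
    return s['origin'],d@Ro.from_euler('xyz',s['attitude'],degrees=True).as_matrix().T
def plane(s,p,z):
    o,d=ray(s,p); return (o+d*((z-o[2])/d[:,2])[:,None])[:,:2]
def proj(s,P):
    R=Ro.from_euler('xyz',s['attitude'],degrees=True).as_matrix()
    c=(np.array(P,float).reshape(-1,3)-s['origin'])@R
    return cv2.projectPoints(c,np.zeros(3),np.zeros(3),K(s),s['dist'])[0].reshape(-1,2)
def tri(s1,p1,s2,p2):
    o1,d1=ray(s1,[p1]);o2,d2=ray(s2,[p2]);d1=d1[0];d2=d2[0]
    t=np.linalg.lstsq(np.c_[d1,-d2],o2-o1,rcond=None)[0]
    a=o1+t[0]*d1;b=o2+t[1]*d2
    return (a+b)/2,np.linalg.norm(a-b)
def mask(s,lo,hi,roi=None):
    hsv=cv2.cvtColor(s['pixels'],cv2.COLOR_RGB2HSV)
    m=cv2.inRange(hsv,np.array(lo),np.array(hi))
    if roi is not None:
        x0,y0,x1,y1=roi; k=np.zeros_like(m);k[y0:y1,x0:x1]=255;m&=k
    return m
def big(m):
    c=cv2.findContours(m,cv2.RETR_EXTERNAL,cv2.CHAIN_APPROX_NONE)[0]
    return max(c,key=cv2.contourArea).reshape(-1,2)
def rect(s,c,z):
    P=plane(s,c,z).astype(np.float32)
    (cx,cy),(w,h),a=cv2.minAreaRect(P)
    if w>h: w,h,a=h,w,a+90
    # direction of the long side
    a=a+90
    a=(a+90)%180-90
    return np.round([cx,cy,w,h,a],1)   # a: heading of the long side, deg
def crop(s,x0,y0,x1,y1,k,name):
    im=cv2.resize(s['pixels'][y0:y1,x0:x1],None,fx=k,fy=k,interpolation=cv2.INTER_CUBIC)
    cv2.imwrite(f'pics/{name}.png',im[:,:,::-1])
E
python3 - <<'E'
from h import *
t=snap("top");s=snap("scene")
T={'yellow':((25,120,120),(35,255,255),(195,165,245,210)),'blue':((98,120,80),(115,255,255),(245,240,310,290)),'tile':((0,90,120),(14,210,255),(295,155,360,210)),'grey':((0,0,40),(179,70,130),(120,215,215,285))}
S={'yellow':(330,200,385,240),'blue':(225,185,290,232),'tile':(235,258,320,325),'grey':(300,130,380,190)}
for n,(lo,hi,roi) in T.items():
    for c,ro in ((t,roi),(s,S[n])):
        m=mask(c,lo,hi,ro);b=big(m);print(n,rect(c,b,3),len(b),b.mean(0).round(1))
crop(t,325,225,420,290,8,'ct');crop(s,130,220,245,315,6,'cs')
E
```

```text
yellow [648.7 121.4  72.9  73.1  74.5] 104 [219.  186.5]
yellow [649.  120.1  72.1  72.5  74. ] 88 [355.7 220.9]
blue [455.6 -29.2  80.6 104.7  86.3] 149 [278.9 263.8]
blue [455.6 -30.   81.8 105.3  86.4] 105 [257.3 209.9]
tile [ 658.  -150.2  138.5  161.9   89.5] 239 [326.6 182.2]
tile [ 648.1 -145.1  156.7  192.    45.9] 301 [277.1 291.3]
grey [486.1 252.  121.9 188.2 -81.8] 240 [165.9 251.4]
grey [486.7 250.1 120.9 188.  -81.8] 149 [340.3 160.9]
```

View pics/ct.png

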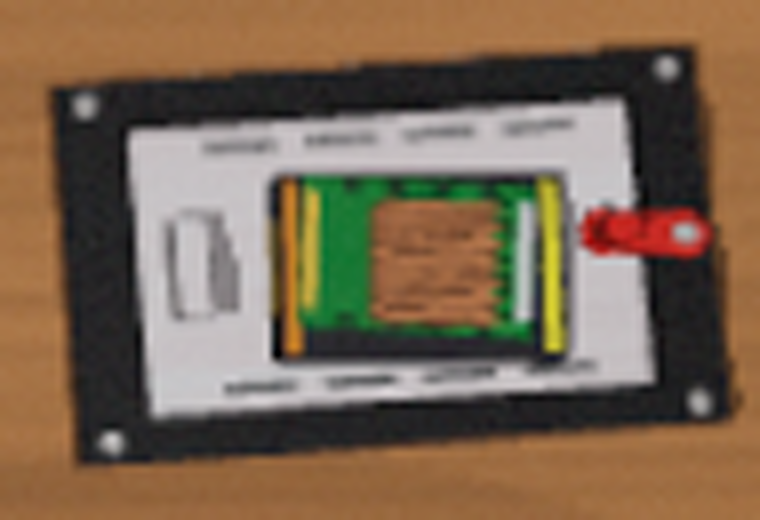

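View pics/cs.png

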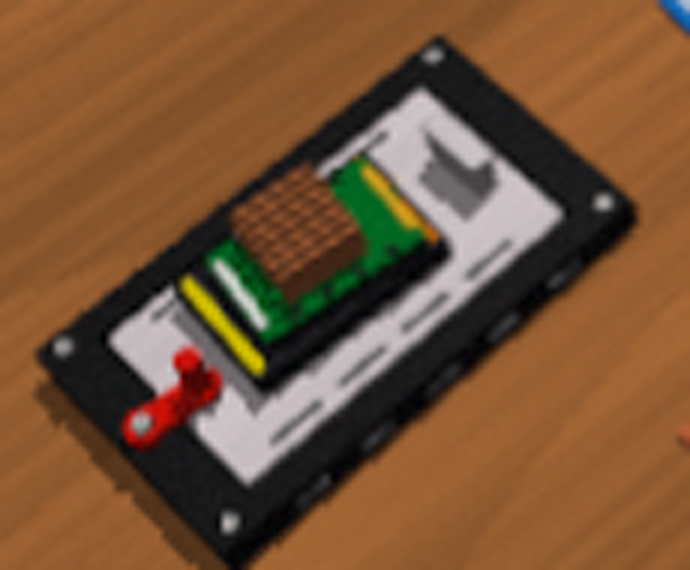

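The crops show the heat sink off-centre toward the tab on the green board. The battery's yellow band is at the tab end, and the pull is at the far end. Next I measure these and tighten the tile mask.

Run:
```python
from h import *
t=snap("top");s=snap("scene")
h=lambda c,x,y:cv2.cvtColor(c['pixels'],cv2.COLOR_RGB2HSV)[y,x]
print('tile',h(t,326,183),h(s,278,292),'wood',h(t,340,215),h(s,300,320),'sink',h(t,379,258),h(t,376,262),h(s,178,258),'plate',h(t,350,270),'case',h(t,333,260))
for n,(lo,hi,R1,R2) in {'tile':((0,150,190),(9,255,255),(295,155,360,210),(235,258,320,325)),
  'white':((0,0,140),(179,60,255),(298,160,356,206),(240,260,315,322))}.items():
    for c,ro in ((t,R1),(s,R2)):
        b=big(mask(c,lo,hi,ro));print(n,rect(c,b,3),b.mean(0))
# case and plate, top
for c,R,n in ((t,(328,228,422,288),'t'),(s,(132,222,242,312),'s')):
    b=big(mask(c,(0,0,0),(179,90,70),R)); hull=cv2.convexHull(b).reshape(-1,2);print(n,'case',rect(c,hull,18))
    m=mask(c,(0,0,140),(179,60,255),R); m=cv2.morphologyEx(m,cv2.MORPH_OPEN,np.ones((3,3)));b=big(m);print('plate',rect(c,cv2.convexHull(b).reshape(-1,2),16))
    b=big(cv2.morphologyEx(mask(c,(50,120,40),(75,255,255),R),cv2.MORPH_CLOSE,np.ones((15,15))));print('green',rect(c,b,40))
    b=big(mask(c,(2,90,50),(14,255,255),(369,249,390,268) if n=='t' else (166,246,194,270)));print('sink',rect(c,b,58))
    m=mask(c,(0,180,80),(4,255,255),R)|mask(c,(175,180,80),(179,255,255),R);b=big(m);print('tab',rect(c,b,24),b.min(0),b.max(0))
    for lo,hi,nn in (((26,150,120),(34,255,255),'yel'),((12,190,140),(22,255,255),'ora')):
        b=big(mask(c,lo,hi,(355,240,400,275) if n=='t' else R));print(nn,rect(c,b,30),b.mean(0))
```

```text
tile [ 10 150 190] [  9 179 192] wood [ 14 151 171] [ 14 173 134] sink [ 12 150 151] [ 11 146 155] [ 10 171  94] plate [165   8 199] case [ 12 125  59]
tile [ 664.8 -136.8    0.     0.   -90. ] [322. 179.]
tile [ 668.4 -134.5   47.5   76.6   83.2] [286.         295.44067797]
white [ 654.9 -144.8   82.9  113.1   83.1] [325.40666667 183.06666667]
white [ 654.5 -145.7   82.3  112.1   83.1] [278.02962963 292.31111111]
t case [ 470.9 -254.5  112.5  193.   -86.8]
plate [ 470.2 -254.2   84.2  150.2  -86.9]
green [ 469.1 -258.1   44.8   67.9   85.3]
sink [ 465.6 -259.    32.3   34.2   -2. ]
tab [ 476.3 -330.3   11.9   36.4   89.3] [398 251] [413 256]
yel [ 465.7 -299.5    5.    47.1    0.7] [393.48837209 257.76744186]
ora [ 466.6 -222.5    0.    46.9   -1.8] [361. 258.]
s case [ 475.6 -256.   120.   192.   -86.8]
plate [ 490.8 -253.6   42.1  149.1  -86.8]
green [ 469.3 -258.7   46.7   66.7   84.9]
sink [ 469.5 -261.5   35.8   44.8   -3.6]
tab [ 473.9 -331.    23.1   36.   -86.5] [150 278] [166 294]
yel [ 465.8 -299.4    5.1   48.9    0. ] [166.77419355 273.74193548]
ora [ 479.1 -223.1    1.6   21.8    0.9] [198.76923077 256.        ]
```

```bash
cat > go.py <<'E'
import sys
from h import *
def go(x,y,z,yaw):
    st=r.sense();R=Ro.from_euler('xyz',st['tcp_rot'],degrees=True)
    T=Ro.from_euler('xyz',[180,0,yaw],degrees=True)
    d=R.inv().apply(np.array([x,y,z])-st['tool_pos'])/1000
    w=(R.inv()*T).as_rotvec()
    print('from',st['tool_pos'].round(1),st['tcp_rot'].round(1),'d',d.round(4),'w',w.round(4),'rows',round(max(np.linalg.norm(d)/.0417,np.linalg.norm(w)/.125),1),'gap',round(st['finger_gap'],1),'F',st['ft_force'].round(1),'t',round(st['time'],2))
if __name__=='__main__': go(*map(float,sys.argv[1:5]))
E
python3 go.py 520 150 230 87.5
```

```text
from [261.3 539.9 231. ] [-180.    -0.   154.2] d [-0.4027 -0.2383  0.0011] w [-5.0000e-04  3.0000e-04  1.1636e+00] rows 11.2 gap 85.4 F [-0.1 -0.7  0.3] t 0.3
```

Call:
{"fn": "jog_arm", "kwargs": {
  "targets": [
    [-0.403,-0.238,0,0,0,1.164,0],
    [-0.403,-0.238,0,0,0,1.164,0],
    [-0.403,-0.238,0,0,0,1.164,0],
    [-0.403,-0.238,0,0,0,1.164,0],
    [-0.403,-0.238,0,0,0,1.164,0]
  ]
}}

```text
time: 0.72
tool_pos: [377.2, 365.0, 231.3]
tcp_rot: [180.0, 0.0, 118.0]
ft_force: [1.7, 0.2, 0.0]
finger_gap: 85.1
```

```bash
python3 go.py 520 150 230 87.5
```

```text
from [377.2 365.  231.3] [180.   0. 118.] d [-0.2568  0.0249  0.0013] w [ 3.000e-04 -0.000e+00  5.331e-01] rows 6.2 gap 85.1 F [1.7 0.2 0. ] t 0.72
```

Call:
{"fn": "jog_arm", "kwargs": {
  "targets": [
    [-0.257,0.025,0,0,0,0.533,0],
    [-0.257,0.025,0,0,0,0.533,0],
    [-0.257,0.025,0,0,0,0.533,0],
    [-0.257,0.025,0,0,0,0.533,0],
    [-0.257,0.025,0,0,0,0.533,0]
  ]
}}

```text
time: 1.13
tool_pos: [493.7, 191.8, 231.6]
tcp_rot: [180.0, -0.0, 87.4]
ft_force: [0.7, 1.2, -0.8]
finger_gap: 85.4
```

```bash
python3 go.py 466 -260.5 150 87.5
```

```text
from [493.7 191.8 231.6] [180.   -0.   87.4] d [-0.4531 -0.0071  0.0814] w [ 0.0006 -0.0003 -0.002 ] rows 11.0 gap 85.4 F [ 0.7  1.2 -0.8] t 1.13
```

Call:
{"fn": "jog_arm", "kwargs": {
  "targets": [
    [-0.453,-0.007,0.081,0,0,0,0.1],
    [-0.453,-0.007,0.081,0,0,0,0.1],
    [-0.453,-0.007,0.081,0,0,0,0.1],
    [-0.453,-0.007,0.081,0,0,0,0.1],
    [-0.453,-0.007,0.081,0,0,0,0.1]
  ],
  "newtons": 30
}}

```text
time: 1.55
tool_pos: [481.6, -13.0, 194.4]
tcp_rot: [180.0, 0.0, 87.8]
ft_force: [0.4, 0.4, -0.2]
finger_gap: 77.3
```

```bash
python3 go.py 466 -260.5 150 87.5
```

```text
from [481.6 -13.  194.4] [180.    0.   87.8] d [-0.2479 -0.0062  0.0444] w [0.0006 0.     0.0058] rows 6.0 gap 77.3 F [ 0.4  0.4 -0.2] t 1.55
```

Call:
{"fn": "jog_arm", "kwargs": {
  "targets": [
    [-0.248,-0.006,0.044,0,0,0.006,0.25],
    [-0.248,-0.006,0.044,0,0,0.006,0.25],
    [-0.248,-0.006,0.044,0,0,0.006,0.25],
    [-0.248,-0.006,0.044,0,0,0.006,0.25],
    [-0.248,-0.006,0.044,0,0,0.006,0.25]
  ]
}}

```text
time: 1.97
tool_pos: [468.7, -217.9, 158.1]
tcp_rot: [180.0, 0.0, 87.5]
ft_force: [1.3, 0.2, 0.4]
finger_gap: 63.9
```

```bash
python3 go.py 466 -260.5 44 87.5
```

```text
from [ 468.7 -217.9  158.1] [180.    0.   87.5] d [-0.0426 -0.0009  0.1141] w [ 0.0007  0.0003 -0.0005] rows 2.9 gap 63.9 F [1.3 0.2 0.4] t 1.97
```

Call:
{"fn": "jog_arm", "kwargs": {
  "targets": [
    [-0.041,-0.001,0.008,0,0,0,0.25],
    [-0.043,-0.001,0.04,0,0,0,0.25],
    [-0.043,-0.001,0.07,0,0,0,0.25],
    [-0.043,-0.001,0.07,0,0,0,0.25]
  ]
}}

```text
time: 2.3
tool_pos: [462.2, -257.2, 81.8]
tcp_rot: [-179.5, -0.3, 87.4]
ft_force: [-1.2, 0.5, -2.4]
finger_gap: 63.9
```

```bash
python3 go.py 466 -260.5 43 87.5
python3 - <<'E'
from h import *
t=snap('top');s=snap('scene');crop(t,310,215,430,300,6,'a1');crop(s,120,180,260,310,5,'a2')
E
```

```text
from [ 462.2 -257.2   81.8] [-179.5   -0.3   87.4] d [-0.0033  0.0043  0.0387] w [-0.0086 -0.0054 -0.0025] rows 0.9 gap 63.9 F [-1.2  0.5 -2.4] t 2.3
```

View pics/a2.png

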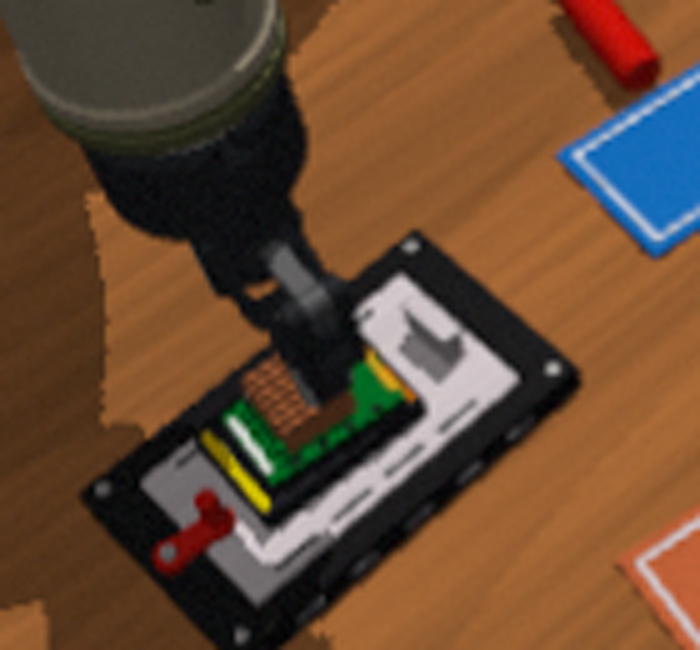

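View pics/a1.png

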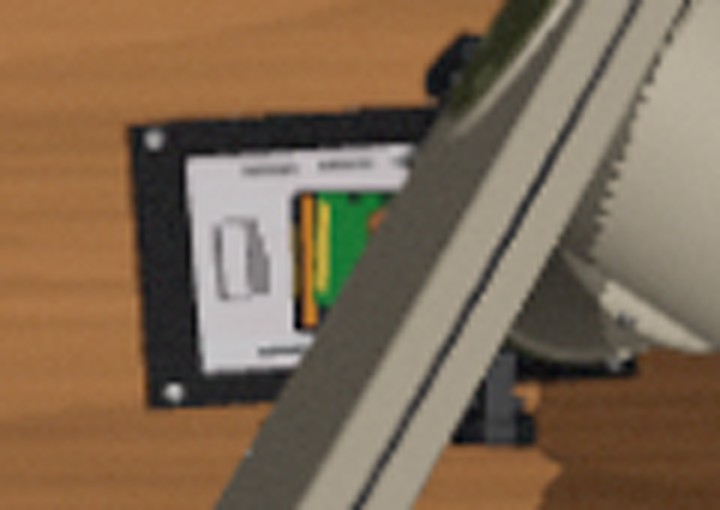

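The gripper stands above the heat sink, with one finger at its +x side. The red peg is clear of it.

```bash
python3 go.py 466 -260.5 43 87.5
```

```text
from [ 465.2 -258.    87.4] [-1.798e+02 -1.000e-01  8.750e+01] d [-0.0026  0.001   0.0444] w [-0.0029 -0.0019 -0.0005] rows 1.1 gap 63.9 F [-0.2 -0.4  1.1] t 2.4
```

Call:
{"fn": "jog_arm", "kwargs": {
  "targets": [
    [-0.0025,0.001,0.02,0,0,0,0.25],
    [-0.0025,0.001,0.035,0,0,0,0.25],
    [-0.0025,0.001,0.044,0,0,0,0.25],
    [-0.0025,0.001,0.044,0,0,0,0.25],
    [-0.0025,0.001,0.044,0,0,0,0.25]
  ]
}}

```text
time: 2.82
tool_pos: [467.9, -261.2, 45.5]
tcp_rot: [180.0, 0.0, 87.5]
ft_force: [-0.4, -0.7, 0.5]
finger_gap: 64.3
```

Call:
{"fn": "jog_arm", "kwargs": {
  "targets": [
    [0,0,0,0,0,0,0.8],
    [0,0,0,0,0,0,0.8],
    [0,0,0,0,0,0,0.8],
    [0,0,0,0,0,0,0.8],
    [0,0,0,0,0,0,0.8]
  ],
  "newtons": 30
}}

```text
time: 3.23
tool_pos: [468.2, -261.8, 45.8]
tcp_rot: [179.9, 0.1, 87.5]
ft_force: [-1.3, 0.7, 6.5]
finger_gap: 32.9
```

Call:
{"fn": "jog_arm", "kwargs": {
  "targets": [
    [0,0,-0.005,0,0,0,0.8],
    [0,0,-0.02,0,0,0,0.8],
    [0,0,-0.05,0,0,0,0.8],
    [0,0,-0.08,0,0,0,0.8],
    [0,0,-0.1,0,0,0,0.8]
  ]
}}

```text
time: 3.65
tool_pos: [467.9, -261.8, 147.5]
tcp_rot: [179.9, 0.1, 87.5]
ft_force: [-0.8, -1.0, -0.4]
finger_gap: 33.6
```

```bash
python3 go.py 648.8 120.7 90 74.2
python3 - <<'E'
from h import *
s=snap('scene');crop(s,120,150,260,310,4,'b2')
E
```

```text
from [ 467.9 -261.8  147.5] [1.799e+02 1.000e-01 8.750e+01] d [0.3901 0.1638 0.0573] w [0.0023 0.0011 0.2318] rows 10.2 gap 33.6 F [-0.8 -1.  -0.4] t 3.65
```

View pics/b2.png

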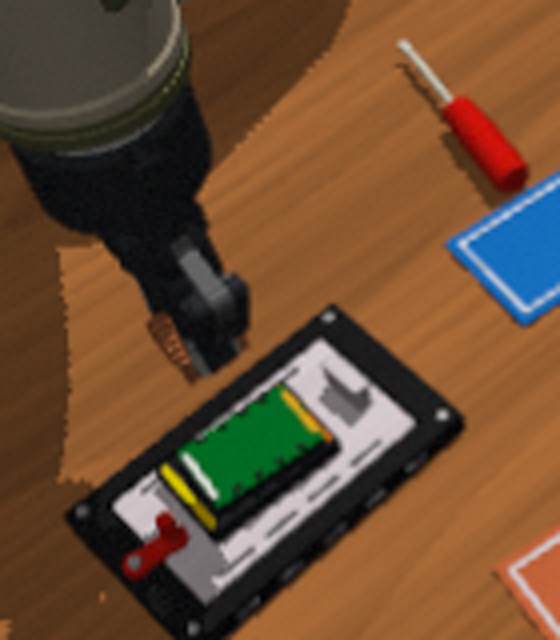

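The heat sink is in the grip and the green board is fully uncovered. Now to the yellow pad.

Call:
{"fn": "jog_arm", "kwargs": {
  "targets": [
    [0.39,0.164,0.04,0,0,0.232,0.8],
    [0.39,0.164,0.04,0,0,0.232,0.8],
    [0.39,0.164,0.04,0,0,0.232,0.8],
    [0.39,0.164,0.04,0,0,0.232,0.8],
    [0.39,0.164,0.04,0,0,0.232,0.8]
  ]
}}

```text
time: 4.12
tool_pos: [553.7, -78.3, 125.4]
tcp_rot: [180.0, -0.0, 74.1]
ft_force: [1.0, -0.5, -0.4]
finger_gap: 33.2
```

```bash
python3 go.py 648.8 120.7 70 74.2
```

```text
from [553.7 -78.3 125.4] [180.   -0.   74.1] d [0.2174 0.0371 0.0555] w [ 0.0005 -0.     -0.0011] rows 5.5 gap 33.2 F [ 1.  -0.5 -0.4] t 4.12
```

Call:
{"fn": "jog_arm", "kwargs": {
  "targets": [
    [0.217,0.037,0.055,0,0,0,0.8],
    [0.217,0.037,0.055,0,0,0,0.8],
    [0.217,0.037,0.055,0,0,0,0.8],
    [0.217,0.037,0.055,0,0,0,0.8],
    [0.217,0.037,0.055,0,0,0,0.8]
  ]
}}

```text
time: 4.53
tool_pos: [640.7, 104.5, 74.4]
tcp_rot: [180.0, 0.0, 74.2]
ft_force: [-0.2, -0.8, -0.9]
finger_gap: 33.1
```

Call:
{"fn": "jog_arm", "kwargs": {
  "targets": [
    [0,0,0,0,0,0,0.8]
  ]
}}

```text
time: 4.62
tool_pos: [639.9, 109.2, 71.3]
tcp_rot: [-179.8, -0.1, 74.4]
ft_force: [-0.3, -0.9, -1.0]
finger_gap: 33.4
```

```bash
python3 go.py 648.8 120.7 12 74.2
```

```text
from [639.9 109.2  71.3] [-1.798e+02 -1.000e-01  7.440e+01] d [0.0134 0.0057 0.0593] w [-0.0038 -0.0013  0.0043] rows 1.5 gap 33.4 F [-0.3 -0.9 -1. ] t 4.62
```

Call:
{"fn": "jog_arm", "kwargs": {
  "targets": [
    [0.012,0.003,0.03,0,0,0,0.8],
    [0.012,0.003,0.045,0,0,0,0.8],
    [0.012,0.003,0.045,0,0,0,0.8],
    [0.012,0.003,0.045,0,0,0,0.8]
  ]
}}

```text
time: 4.95
tool_pos: [644.4, 112.4, 28.0]
tcp_rot: [-179.8, 0.1, 74.2]
ft_force: [0.2, 0.3, -0.7]
finger_gap: 33.2
```

```bash
python3 go.py 648.8 120.7 12 74.2;python3 - <<'E'
from h import *
s=snap('scene');crop(s,310,160,410,250,6,'c2');s=snap('top');crop(s,180,150,260,220,7,'c1')
E
```

```text
from [644.4 112.4  28. ] [-1.798e+02  1.000e-01  7.420e+01] d [0.0092 0.0021 0.016 ] w [-0.004   0.0018 -0.0005] rows 0.4 gap 33.2 F [ 0.2  0.3 -0.7] t 4.95
```

View pics/c2.png

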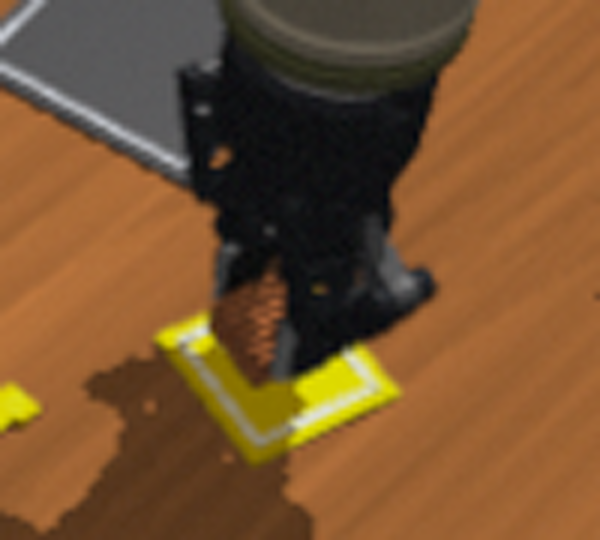

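View pics/c1.png

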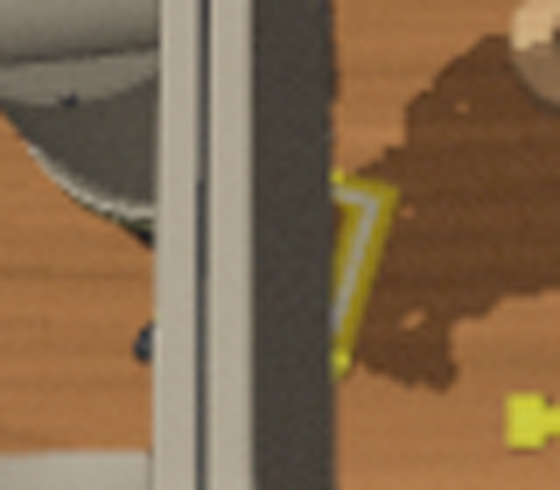

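The heat sink is held level over the pad. Its lower near corner is at crop (262,383), which is image (353.7,223.8).

```bash
python3 - <<'E'
from h import *
s=snap('scene');a=np.radians(-15.8);X=np.array([np.cos(a),np.sin(a)]);Y=np.array([-X[1],X[0]])
st=r.sense();print(st['tool_pos'])
p=plane(s,[[310+262/6,160+383/6]],22.2)[0]-st['tool_pos'][:2];print(p@X,p@Y)
p=plane(s,[[310+212/6,160+315/6]],35)[0]-st['tool_pos'][:2];print(p@X,p@Y)
E
python3 go.py 648.8 120.7 12 74.2
```

```text
[647.28421186 112.39944528  31.54058156]
15.753465019958295 -12.144049083729717
-14.474473840422188 -17.548466346488212
from [647.3 112.4  31.5] [179.9  -0.   74.1] d [ 0.0084 -0.0009  0.0195] w [ 0.002  -0.0007 -0.0013] rows 0.5 gap 33.1 F [ 0.5 -0.2  0. ] t 5.1
```

Call:
{"fn": "jog_arm", "kwargs": {
  "targets": [
    [0.008,-0.001,0.008,0,0,0,0.8],
    [0.008,-0.001,0.014,0,0,0,0.8],
    [0.008,-0.001,0.019,0,0,0,0.8],
    [0.008,-0.001,0.022,0,0,0,0.8],
    [0.008,-0.001,0.0225,0,0,0,0.8]
  ]
}}

```text
time: 5.52
tool_pos: [647.5, 121.3, 8.6]
tcp_rot: [-180.0, 0.0, 74.2]
ft_force: [-10.6, -0.6, 18.6]
finger_gap: 33.2
```

Call:
{"fn": "jog_arm", "kwargs": {
  "targets": [
    [0,0,0,0,0,0,0.8],
    [0,0,0,0,0,0,0.8]
  ]
}}

```text
time: 5.68
tool_pos: [647.4, 121.3, 8.7]
tcp_rot: [-180.0, 0.0, 74.2]
ft_force: [-8.5, -0.2, 13.2]
finger_gap: 33.2
```

Call:
{"fn": "jog_arm", "kwargs": {
  "targets": [
    [0,0,-0.0005,0,0,0,0.8],
    [0,0,-0.0005,0,0,0,0.5],
    [0,0,-0.0005,0,0,0,0.3],
    [0,0,-0.0005,0,0,0,0.3],
    [0,0,-0.0005,0,0,0,0.3]
  ]
}}

```text
time: 6.1
tool_pos: [647.4, 121.1, 7.3]
tcp_rot: [-180.0, 0.0, 74.2]
ft_force: [0.7, 0.3, 0.2]
finger_gap: 59.6
```

Call:
{"fn": "jog_arm", "kwargs": {
  "targets": [
    [0,0,-0.02,0,0,0,0.25],
    [0,0,-0.06,0,0,0,0.1],
    [0,0,-0.1,0,0,0,0.1],
    [0,0,-0.13,0,0,0,0.1],
    [0,0,-0.13,0,0,0,0.1]
  ]
}}

```text
time: 6.52
tool_pos: [652.4, 121.7, 147.2]
tcp_rot: [179.3, -0.3, 74.2]
ft_force: [1.8, -0.0, 0.3]
finger_gap: 76.6
```

```bash
python3 go.py 469.2 -258.4 100 85.1;python3 - <<'E'
from h import *
s=snap('scene');crop(s,310,160,410,250,6,'d2')
E
```

```text
from [652.4 121.7 147.2] [179.3  -0.3  74.2] d [-0.4158 -0.0733  0.0443] w [ 0.0126 -0.0037 -0.1904] rows 10.2 gap 76.6 F [ 1.8 -0.   0.3] t 6.52
```

View pics/d2.png

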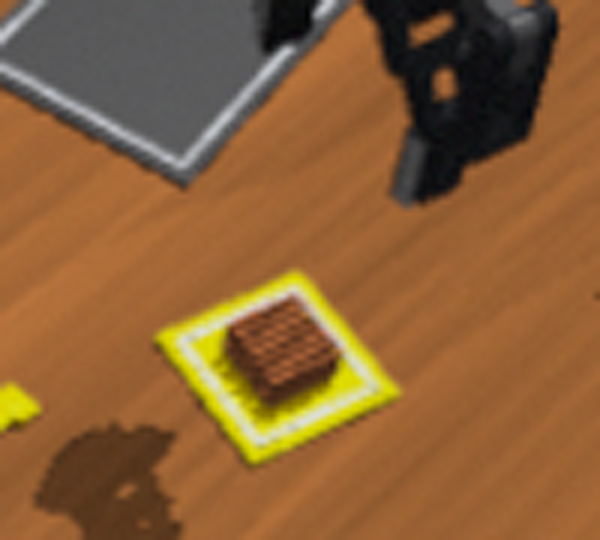

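The heat sink stands upright in the outline, with top corners at crop (228,322), (293,293), (340,352) and (273,388).

```bash
python3 - <<'E'
from h import *
s=snap('scene')
p=plane(s,np.array([[228,322],[293,293],[340,352],[273,388]])/6+[310,160],21);print(p.mean(0),p.round(0))
q=plane(s,np.array([[160,340],[298,272],[400,390],[253,463]])/6+[310,160],3);print(q.mean(0))
E
python3 go.py 469.2 -258.4 100 85.1
```

```text
[650.52571587 120.27638527] [[630. 111.]
 [639. 141.]
 [671. 131.]
 [663.  98.]]
[650.72374866 120.3675815 ]
from [649.2 121.3 140.2] [ 1.798e+02 -1.000e-01  7.420e+01] d [-0.4144 -0.0698  0.0392] w [ 0.0044 -0.0012 -0.1905] rows 10.1 gap 76.7 F [-0.  -0.5  0.1] t 6.62
```

The heat sink is centred to within 0.5 mm. Next the board.

Call:
{"fn": "jog_arm", "kwargs": {
  "targets": [
    [-0.414,-0.07,0.02,0,0,-0.19,0.1],
    [-0.414,-0.07,0.02,0,0,-0.19,0.1],
    [-0.414,-0.07,0.02,0,0,-0.19,0.1],
    [-0.414,-0.07,0.02,0,0,-0.19,0.1],
    [-0.414,-0.07,0.02,0,0,-0.19,0.1]
  ]
}}

```text
time: 7.03
tool_pos: [555.8, -67.8, 125.3]
tcp_rot: [-179.8, -0.0, 85.1]
ft_force: [0.8, 0.2, -0.5]
finger_gap: 76.9
```

```bash
python3 go.py 469.2 -258.4 100 85.1
python3 - <<'E'
from h import *
t=snap('top')
R=(328,228,422,288)
b=big(cv2.morphologyEx(mask(t,(50,120,40),(75,255,255),R),cv2.MORPH_CLOSE,np.ones((15,15))));print('green',rect(t,b,40))
s=snap('scene');b=big(cv2.morphologyEx(mask(s,(50,120,40),(75,255,255),(132,222,242,312)),cv2.MORPH_CLOSE,np.ones((15,15))));print('green',rect(s,b,40))
crop(t,325,225,420,290,8,'e1');crop(s,130,220,245,315,6,'e2')
E
```

```text
from [555.8 -67.8 125.3] [-179.8   -0.    85.1] d [-0.1973 -0.0699  0.0255] w [-0.0035 -0.0004  0.0002] rows 5.1 gap 76.9 F [ 0.8  0.2 -0.5] t 7.03
green [ 468.9 -257.7   45.4   65.9   86.2]
green [ 469.6 -258.9   45.3   67.7   85.8]
```

View pics/e1.png

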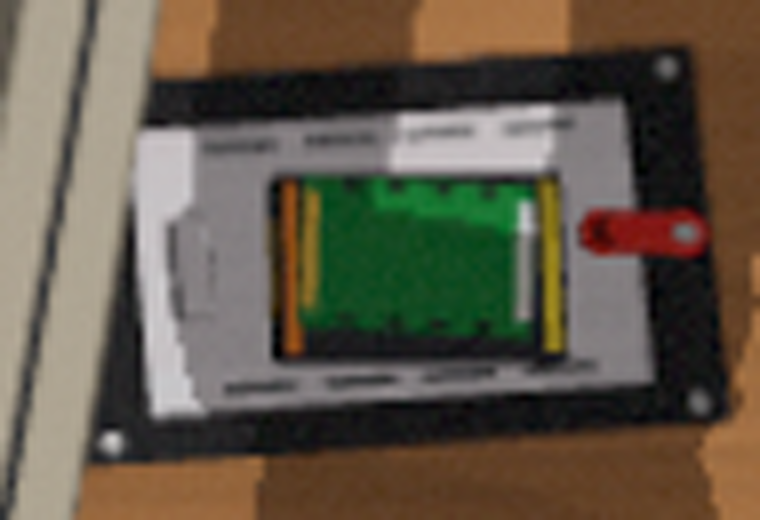

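View pics/e2.png

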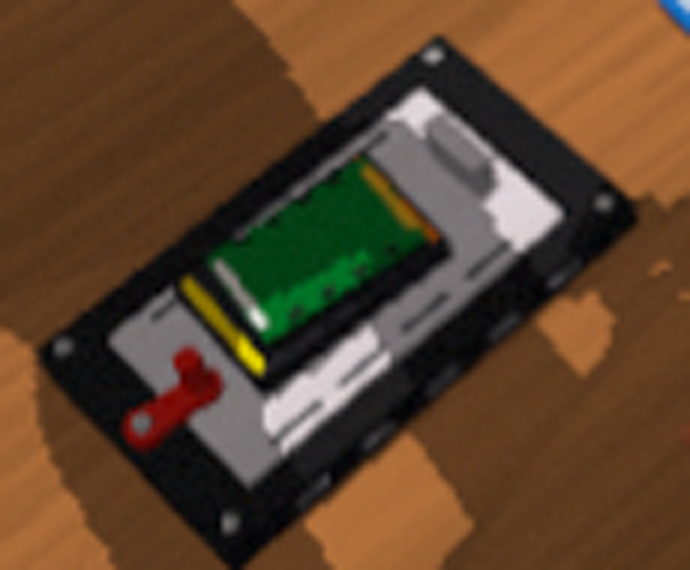

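The board is uncovered at about (469.3,-258.4), heading 85.8 deg. The two views agree to about 1 mm.

Call:
{"fn": "jog_arm", "kwargs": {
  "targets": [
    [-0.197,-0.07,0.01,0,0,0,0.1],
    [-0.197,-0.07,0.01,0,0,0,0.1],
    [-0.197,-0.07,0.01,0,0,0,0.1],
    [-0.197,-0.07,0.01,0,0,0,0.1],
    [-0.197,-0.07,0.01,0,0,0,0.15]
  ]
}}

```text
time: 7.55
tool_pos: [470.2, -256.6, 116.0]
tcp_rot: [-179.9, -0.1, 85.1]
ft_force: [0.9, -0.2, -0.2]
finger_gap: 72.6
```

Call:
{"fn": "jog_arm", "kwargs": {
  "targets": [
    [0,0,0.01,0,0,0,0.15],
    [0,0,0.03,0,0,0,0.15],
    [0,0,0.03,0,0,0,0.15],
    [0,0,0.03,0,0,0,0.15]
  ]
}}

```text
time: 7.88
tool_pos: [470.3, -254.6, 85.3]
tcp_rot: [-179.7, -0.2, 85.1]
ft_force: [0.2, 0.1, 0.1]
finger_gap: 72.5
```

```bash
python3 go.py 469.3 -258.4 32 85.8
```

```text
from [ 470.3 -254.6   85.3] [-179.7   -0.2   85.1] d [-0.004  -0.0005  0.0533] w [-0.0048 -0.0029 -0.0128] rows 1.3 gap 72.5 F [0.2 0.1 0.1] t 7.88
```

Call:
{"fn": "jog_arm", "kwargs": {
  "targets": [
    [-0.003,-0.0005,0.02,0,0,-0.012,0.15],
    [-0.003,-0.0005,0.035,0,0,-0.012,0.2],
    [-0.003,-0.0005,0.035,0,0,-0.012,0.2],
    [-0.003,-0.0005,0.035,0,0,-0.012,0.2],
    [-0.003,-0.0005,0.035,0,0,-0.012,0.2]
  ]
}}

```text
time: 8.3
tool_pos: [472.1, -258.9, 54.0]
tcp_rot: [180.0, 0.0, 85.8]
ft_force: [0.1, -0.1, 0.5]
finger_gap: 68.3
```

```bash
python3 go.py 469.3 -258.4 32 85.8;python3 - <<'E'
from h import *
s=snap('scene');crop(s,130,180,245,310,5,'f2')
E
python3 go.py 469.3 -258.4 32 85.8
```

```text
from [ 472.1 -258.9   54. ] [180.    0.   85.8] d [ 0.0003 -0.0029  0.022 ] w [0.0009 0.0005 0.0003] rows 0.5 gap 68.3 F [ 0.1 -0.1  0.5] t 8.3
from [ 472.3 -259.2   54.4] [179.9   0.   85.8] d [ 0.0006 -0.0031  0.0224] w [0.0016 0.0009 0.    ] rows 0.5 gap 68.2 F [-0.4  0.6  1.1] t 8.35
```

View pics/f2.png

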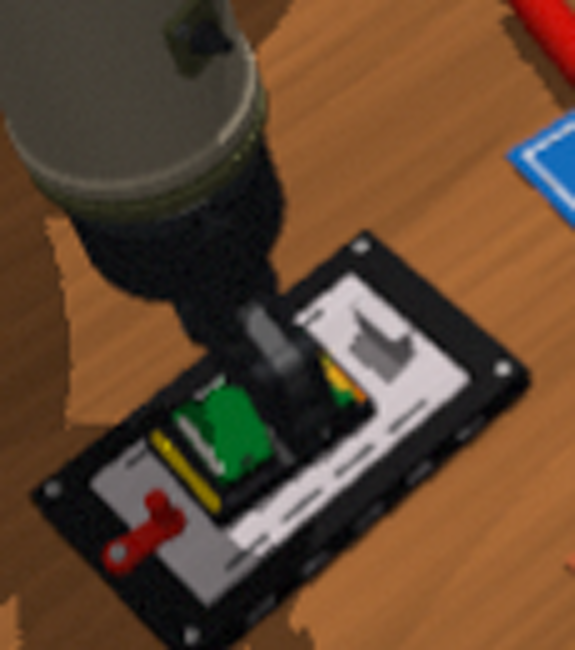

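The finger stands at the board's long side, clear of it and over the battery's edge.

Call:
{"fn": "jog_arm", "kwargs": {
  "targets": [
    [0.001,-0.003,0.006,0,0,0,0.2],
    [0.001,-0.003,0.013,0,0,0,0.2],
    [0.001,-0.003,0.019,0,0,0,0.2],
    [0.001,-0.003,0.022,0,0,0,0.25],
    [0.001,-0.003,0.022,0,0,0,0.25]
  ]
}}

```text
time: 8.77
tool_pos: [467.5, -257.3, 29.6]
tcp_rot: [-179.9, -0.1, 85.8]
ft_force: [-1.0, 1.7, -0.3]
finger_gap: 64.1
```

Call:
{"fn": "jog_arm", "kwargs": {
  "targets": [
    [0,0,0,0,0,0,0.7],
    [0,0,0,0,0,0,0.7],
    [0,0,0,0,0,0,0.7],
    [0,0,0,0,0,0,0.7],
    [0,0,0,0,0,0,0.7]
  ]
}}

```text
time: 9.18
tool_pos: [468.5, -258.0, 31.1]
tcp_rot: [180.0, 0.0, 85.8]
ft_force: [0.7, -0.4, 0.5]
finger_gap: 42.8
```

Call:
{"fn": "jog_arm", "kwargs": {
  "targets": [
    [0,0,-0.004,0,0,0,0.7],
    [0,0,-0.015,0,0,0,0.7],
    [0,0,-0.045,0,0,0,0.7],
    [0,0,-0.08,0,0,0,0.7],
    [0,0,-0.08,0,0,0,0.7]
  ]
}}

```text
time: 9.6
tool_pos: [472.2, -260.5, 119.4]
tcp_rot: [179.4, 0.3, 85.8]
ft_force: [1.0, -0.1, 1.3]
finger_gap: 42.8
```

```bash
python3 go.py 455.6 -29.6 50 86.3;python3 - <<'E'
from h import *
s=snap('scene');crop(s,130,170,245,310,5,'g2')
E
python3 go.py 455.6 -29.6 50 86.3
```

```text
from [ 472.2 -260.5  119.4] [179.4   0.3  85.8] d [ 0.2294 -0.0343  0.0678] w [ 0.0098  0.0057 -0.0094] rows 5.8 gap 42.8 F [ 1.  -0.1  1.3] t 9.6
from [ 471.5 -260.   116.8] [179.5   0.3  85.8] d [ 0.2289 -0.0334  0.0655] w [ 0.0082  0.0048 -0.0094] rows 5.8 gap 42.9 F [ 0.6 -0.1 -0. ] t 9.65
```

View pics/g2.png

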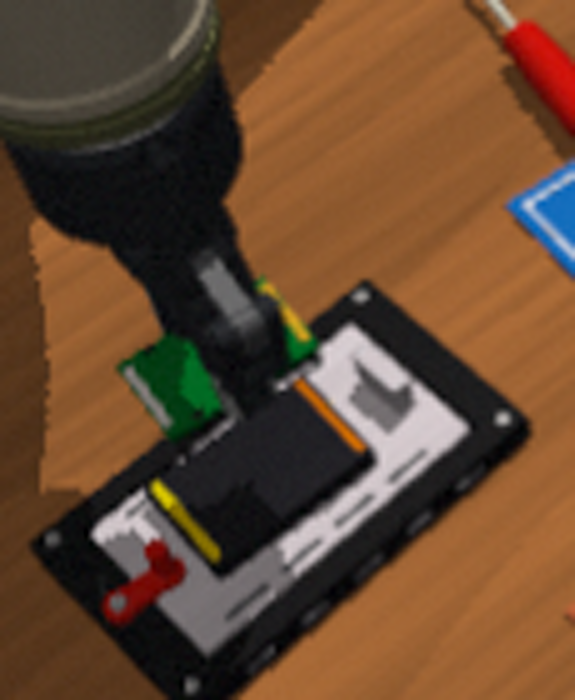

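The board is held level and the battery stayed on the plate. Now to the blue mat.

Call:
{"fn": "jog_arm", "kwargs": {
  "targets": [
    [0.229,-0.033,0.04,0,0,-0.009,0.7],
    [0.229,-0.033,0.04,0,0,-0.009,0.7],
    [0.229,-0.033,0.04,0,0,-0.009,0.7],
    [0.229,-0.033,0.04,0,0,-0.009,0.7],
    [0.229,-0.033,0.04,0,0,-0.009,0.7]
  ]
}}

```text
time: 10.07
tool_pos: [453.4, -51.5, 75.2]
tcp_rot: [180.0, -0.0, 86.2]
ft_force: [0.7, 1.2, -1.4]
finger_gap: 42.8
```

Call:
{"fn": "jog_arm", "kwargs": {
  "targets": [
    [0.026,-0.004,0.01,0,0,0,0.7],
    [0.026,-0.004,0.025,0,0,0,0.7],
    [0.026,-0.004,0.025,0,0,0,0.7],
    [0.026,-0.004,0.025,0,0,0,0.7],
    [0.026,-0.004,0.025,0,0,0,0.7]
  ]
}}

```text
time: 10.48
tool_pos: [452.2, -27.5, 51.1]
tcp_rot: [180.0, 0.0, 86.2]
ft_force: [1.0, -0.7, -0.2]
finger_gap: 42.4
```

```bash
python3 go.py 455.6 -29.6 5 86.3;python3 - <<'E'
from h import *
s=snap('scene');crop(s,200,130,310,240,6,'i2')
E
python3 go.py 455.6 -29.6 5 86.3
```

```text
from [452.2 -27.5  51.1] [180.    0.   86.2] d [-0.0018  0.0035  0.0461] w [ 0.0004  0.0003 -0.001 ] rows 1.1 gap 42.4 F [ 1.  -0.7 -0.2] t 10.48
from [452.6 -27.8  51.4] [179.9   0.   86.2] d [-0.0016  0.0031  0.0464] w [ 0.0011  0.0003 -0.0016] rows 1.1 gap 43.0 F [-0.2 -0.1 -0.4] t 10.53
```

View pics/i2.png

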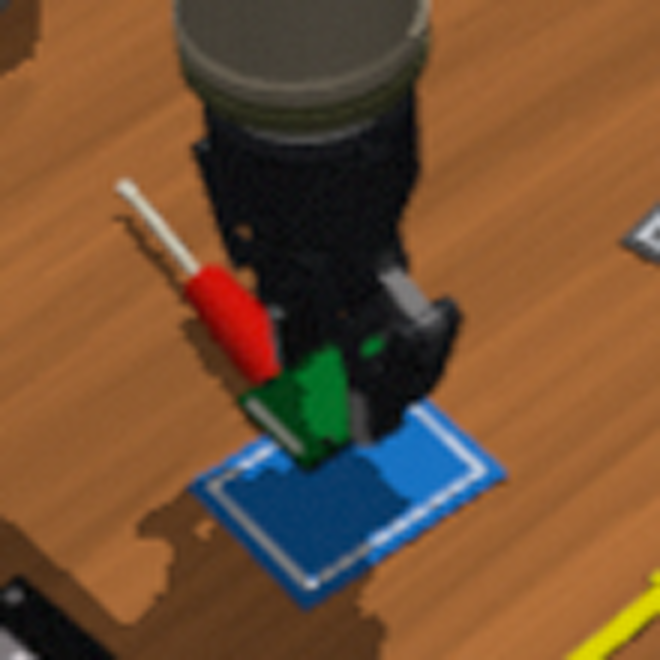

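The board is held over the mat. The loose screwdriver handle ends at about crop (277,375), near the mat's edge, so I must open only slightly there. I check the board's offset in the grip and where the handle is.

```bash
python3 - <<'E'
from h import *
s=snap('scene');a=np.radians(-3.8);X=np.array([np.cos(a),np.sin(a)]);Y=np.array([-X[1],X[0]])
st=r.sense();c=st['tool_pos'][:2];print(st['tool_pos'])
for p,z in (((308,470),50.3),((240,400),60.3),((303,460),60.3)):
    q=plane(s,[np.array(p)/6+[200,130]],z)[0]-c;print((q@X).round(1),(q@Y).round(1))
print('driver',plane(s,[np.array((277,375))/6+[200,130]],10))
t=snap('top');print(plane(t,[[273,282]],10))
E
python3 go.py 455.6 -29.6 5 86.3
```

```text
[452.70959149 -27.88135187  51.44101677]
21.8 -30.5
-17.1 -33.9
23.2 -33.1
driver [[399.00881068 -17.17260701]]
[[411.85499453 -14.75818129]]
from [452.7 -27.8  51.4] [179.9   0.   86.2] d [-0.0015  0.0029  0.0464] w [ 0.0015  0.0002 -0.002 ] rows 1.1 gap 42.7 F [-0.2 -0.2 -0.4] t 10.63
```

Call:
{"fn": "jog_arm", "kwargs": {
  "targets": [
    [-0.0015,0.003,0.02,0,0,0,0.7],
    [-0.0015,0.003,0.03,0,0,0,0.7],
    [-0.0015,0.003,0.037,0,0,0,0.7],
    [-0.0015,0.003,0.042,0,0,0,0.7],
    [-0.0015,0.003,0.042,0,0,0,0.7]
  ]
}}

```text
time: 11.05
tool_pos: [453.6, -28.5, 7.2]
tcp_rot: [-179.9, -0.0, 86.2]
ft_force: [0.2, -0.8, -1.1]
finger_gap: 43.0
```

```bash
python3 go.py 455.6 -29.6 4.2 86.3
```

```text
from [453.6 -28.5   7.2] [-179.9   -0.    86.2] d [-0.0009  0.002   0.003 ] w [-0.0024 -0.0003 -0.0009] rows 0.1 gap 43.0 F [ 0.2 -0.8 -1.1] t 11.05
```

Call:
{"fn": "jog_arm", "kwargs": {
  "targets": [
    [-0.001,0.001,0.002,0,0,0,0.7],
    [-0.001,0.001,0.004,0,0,0,0.7],
    [-0.001,0.001,0.005,0,0,0,0.7]
  ]
}}

```text
time: 11.3
tool_pos: [456.3, -29.8, 4.0]
tcp_rot: [179.9, 0.0, 86.3]
ft_force: [-5.3, 1.2, 16.9]
finger_gap: 43.0
```

Call:
{"fn": "jog_arm", "kwargs": {
  "targets": [
    [0,0,0,0,0,0,0.42],
    [0,0,0,0,0,0,0.4],
    [0,0,0,0,0,0,0.4],
    [0,0,0,0,0,0,0.4]
  ]
}}

```text
time: 11.63
tool_pos: [455.8, -29.7, 3.6]
tcp_rot: [180.0, 0.0, 86.3]
ft_force: [-0.9, -0.2, 0.3]
finger_gap: 51.2
```

Released at (455.8,-29.7). Going up gently, then over.

Call:
{"fn": "jog_arm", "kwargs": {
  "targets": [
    [0,0,-0.01,0,0,0,0.4],
    [0,0,-0.03,0,0,0,0.4],
    [0,0,-0.06,0,0,0,0.3],
    [0,0,-0.1,0,0,0,0.1],
    [0,0,-0.12,0,0,0,0.05]
  ]
}}

```text
time: 12.05
tool_pos: [457.3, -29.9, 128.5]
tcp_rot: [179.7, 0.0, 86.3]
ft_force: [1.1, -0.8, 0.6]
finger_gap: 80.5
```

```bash
python3 - <<'E'
from h import *
s=snap('scene');crop(s,200,130,310,240,6,'j2');t=snap('top')
b=big(cv2.morphologyEx(mask(s,(50,120,40),(75,255,255),(225,180,300,235)),cv2.MORPH_CLOSE,np.ones((9,9))));print('green',rect(s,b,13))
b=big(mask(s,(98,120,80),(115,255,255),(220,180,300,235)));print('blue',rect(s,b,3))
E
python3 go.py 466 -261 100 89
```

```text
green [459.4 -32.   43.9  64.1  86.4]
blue [455.6 -30.   81.8 105.3  86.4]
from [459.2 -30.2 129.4] [1.795e+02 1.000e-01 8.630e+01] d [-0.2298  0.0214  0.0298] w [ 0.0094  0.0013 -0.0474] rows 5.6 gap 80.9 F [0.3 0.  0.5] t 12.15
```

View pics/j2.png

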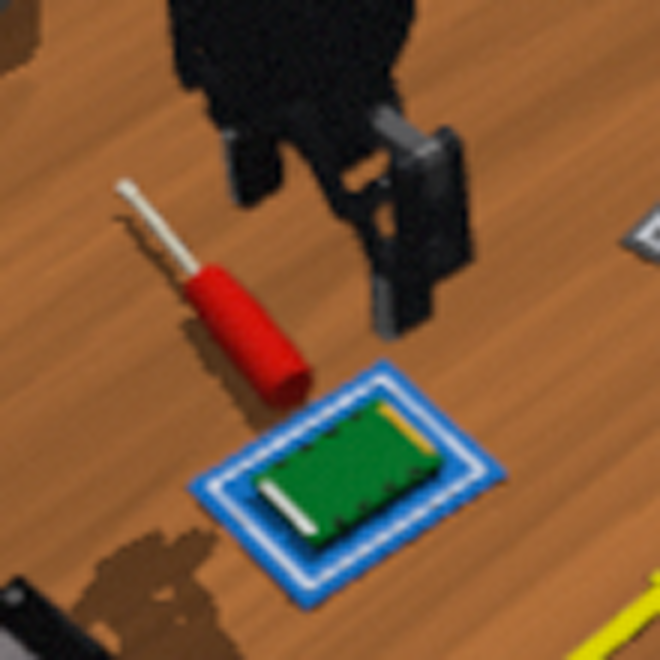

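Run:
```python
from h import *
s=snap('scene')
p=plane(s,np.array([[258,480],[380,402],[442,458],[318,538]])/6+[200,130],13);print(p.mean(0),p.round(0))
q=plane(s,np.array([[210,486],[382,374],[488,468],[308,590]])/6+[200,130],3);print(q.mean(0))
t=snap('top');crop(t,240,220,310,300,7,'j1')
b=big(cv2.morphologyEx(mask(t,(50,120,40),(75,255,255),(250,240,310,290)),cv2.MORPH_CLOSE,np.ones((9,9))));print('green',rect(t,b,13))
```

```text
[460.47178727 -29.94303819] [[438. -61.]
 [443.   3.]
 [483.   1.]
 [478. -63.]]
[457.16178974 -29.00681101]Traceback (most recent call last):
  File "<stdin>", line 6, in <module>
  File "h.py", line 29, in big
    return max(c,key=cv2.contourArea).reshape(-1,2)
           ~~~^^^^^^^^^^^^^^^^^^^^^^^
ValueError: max() iterable argument is empty
```

View pics/j1.png

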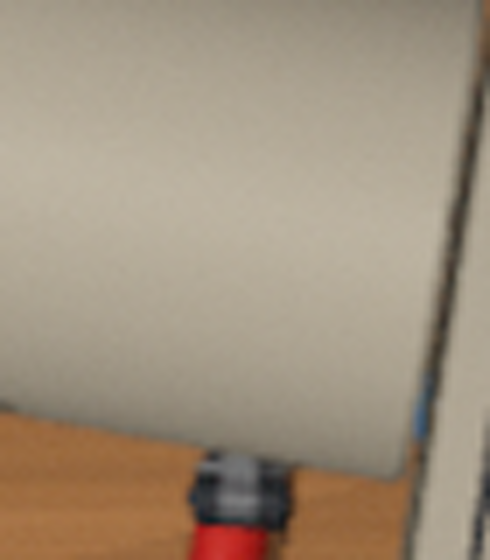

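The board lies flat in the outline, perhaps about 3 mm toward +x. I check it from the top once the arm has left.

Call:
{"fn": "jog_arm", "kwargs": {
  "targets": [
    [-0.23,0.021,0,0,0,-0.047,0.05],
    [-0.23,0.021,0,0,0,-0.047,0.05],
    [-0.23,0.021,0,0,0,-0.047,0.05],
    [-0.23,0.021,0,0,0,-0.047,0.05],
    [-0.23,0.021,0,0,0,-0.047,0.05]
  ]
}}

```text
time: 12.67
tool_pos: [459.7, -239.0, 121.6]
tcp_rot: [-179.9, -0.1, 89.0]
ft_force: [0.4, -0.1, -0.0]
finger_gap: 81.0
```

```bash
python3 go.py 466 -261 100 89
python3 - <<'E'
from h import *
t=snap('top');s=snap('scene');crop(t,240,225,420,300,4,'k1');crop(s,130,220,245,315,6,'k2')
try:
  b=big(cv2.morphologyEx(mask(t,(50,120,40),(75,255,255),(250,240,310,290)),cv2.MORPH_CLOSE,np.ones((9,9))));print('green',rect(t,b,13))
except Exception as e: print(e)
E
```

```text
from [ 459.7 -239.   121.6] [-1.799e+02 -1.000e-01  8.900e+01] d [-0.0219  0.0067  0.0216] w [-0.0025 -0.0016 -0.0001] rows 0.8 gap 81.0 F [ 0.4 -0.1 -0. ] t 12.67
green [457.5 -29.1  41.   64.5  86.8]
```

View pics/k1.png

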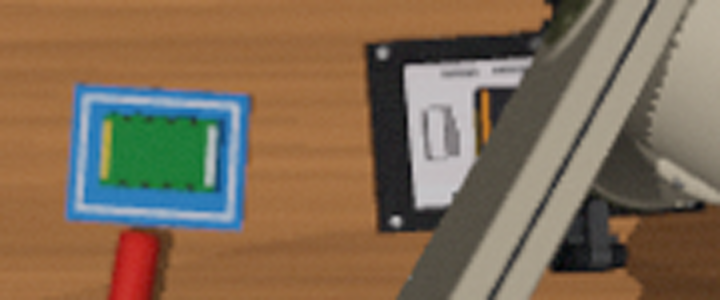

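View pics/k2.png

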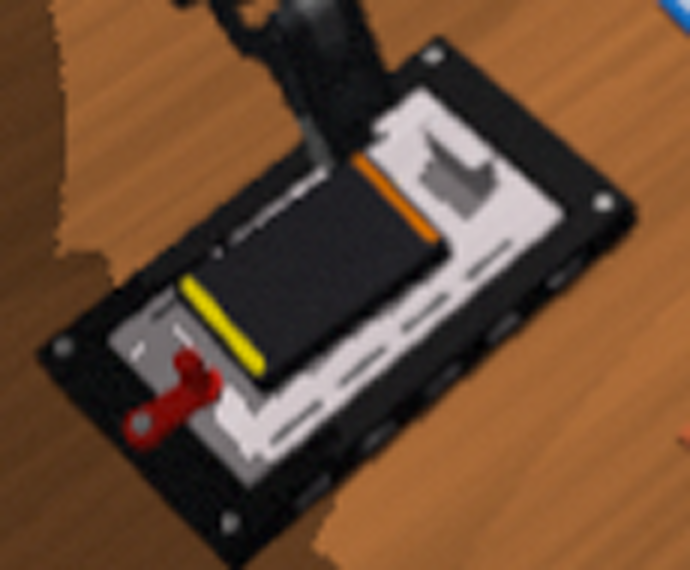

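The top view puts the board 2 mm from the mat centre, with 8 mm or more of margin all round. The battery is uncovered, with its yellow band at crop (223,327) and orange band at (397,198).

```bash
python3 - <<'E'
from h import *
s=snap('scene')
for lo,hi,nn in (((26,150,100),(34,255,255),'yel'),((8,210,150),(22,255,255),'ora')):
    b=big(mask(s,lo,hi,(155,240,206,286)));P=plane(s,b,30);print(nn,P.mean(0).round(1),rect(s,b,30))
p=plane(s,np.array([[180,283],[262,376],[442,240],[357,152]])/6+[130,220],30);print(p.round(1),p.mean(0))
E
python3 go.py 466 -261 100 89
```

```text
yel [ 466.7 -299.7] [ 4.658e+02 -2.997e+02  6.100e+00  4.890e+01 -4.000e-01]
ora [ 466.8 -222.7] [ 466.8 -222.9    3.2   46.3   -2. ]
[[ 442.3 -301. ]
 [ 494.6 -300.9]
 [ 494.6 -221. ]
 [ 441.4 -221. ]] [ 468.20801436 -260.98205281]
from [ 459.6 -240.   121.5] [-1.798e+02 -1.000e-01  8.870e+01] d [-0.0208  0.007   0.0215] w [-0.0029 -0.0014 -0.005 ] rows 0.7 gap 81.3 F [0.6 0.6 0.3] t 12.82
```

Call:
{"fn": "jog_arm", "kwargs": {
  "targets": [
    [-0.021,0.008,0.02,0,0,-0.009,0.05],
    [-0.021,0.008,0.05,0,0,-0.009,0.05],
    [-0.021,0.008,0.07,0,0,-0.009,0.05],
    [-0.021,0.008,0.07,0,0,-0.009,0.05],
    [-0.021,0.008,0.07,0,0,-0.009,0.05]
  ]
}}

```text
time: 13.23
tool_pos: [467.0, -256.8, 51.3]
tcp_rot: [-179.7, -0.2, 89.5]
ft_force: [-0.9, -0.6, 0.1]
finger_gap: 81.2
```

Call:
{"fn": "jog_arm", "kwargs": {
  "targets": [
    [0,0,0,0,0,0,0.05],
    [0,0,0,0,0,0,0.05]
  ]
}}

```text
time: 13.4
tool_pos: [469.8, -259.1, 55.1]
tcp_rot: [179.9, 0.1, 89.5]
ft_force: [-0.2, -0.6, -0.2]
finger_gap: 81.3
```

```bash
python3 go.py 467 -261 16 89.5
```

```text
from [ 469.8 -259.1   55.1] [1.799e+02 1.000e-01 8.950e+01] d [-0.0018 -0.0029  0.0391] w [0.002  0.0013 0.0005] rows 0.9 gap 81.3 F [-0.2 -0.6 -0.2] t 13.4
```

Call:
{"fn": "jog_arm", "kwargs": {
  "targets": [
    [-0.002,-0.002,0.01,0,0,0,0.05],
    [-0.002,-0.002,0.02,0,0,0,0.05],
    [-0.002,-0.002,0.03,0,0,0,0.05],
    [-0.002,-0.002,0.036,0,0,0,0.05],
    [-0.002,-0.002,0.038,0,0,0,0.05]
  ]
}}

```text
time: 13.82
tool_pos: [465.4, -260.2, 13.3]
tcp_rot: [-179.9, -0.1, 89.5]
ft_force: [-0.5, 1.2, 0.4]
finger_gap: 81.2
```

Call:
{"fn": "jog_arm", "kwargs": {
  "targets": [
    [0,0,0,0,0,0,0.1],
    [0,0,0,0,0,0,0.15],
    [0,0,0,0,0,0,0.15]
  ]
}}

```text
time: 14.07
tool_pos: [467.0, -261.3, 15.8]
tcp_rot: [180.0, 0.0, 89.5]
ft_force: [0.8, -1.1, 0.1]
finger_gap: 72.7
```

```bash
python3 go.py 467 -261 16 89.5
```

```text
from [ 467.  -261.3   15.8] [180.    0.   89.5] d [ 0.0003 -0.     -0.0002] w [ 0.0005  0.0003 -0.0003] rows 0.0 gap 72.7 F [ 0.8 -1.1  0.1] t 14.07
```

Call:
{"fn": "jog_arm", "kwargs": {
  "targets": [
    [0,0,0,0,0,0,0.6],
    [0,0,0,0,0,0,0.6],
    [0,0,0,0,0,0,0.6],
    [0,0,0,0,0,0,0.6],
    [0,0,0,0,0,0,0.6]
  ],
  "newtons": 40
}}

```text
time: 14.48
tool_pos: [467.3, -261.4, 16.2]
tcp_rot: [179.9, 0.0, 89.5]
ft_force: [-0.7, 0.3, 4.9]
finger_gap: 55.1
```

Call:
{"fn": "jog_arm", "kwargs": {
  "targets": [
    [0,0,-0.004,0,0,0,0.6],
    [0,0,-0.015,0,0,0,0.6],
    [0,0,-0.04,0,0,0,0.6],
    [0,0,-0.065,0,0,0,0.6],
    [0,0,-0.075,0,0,0,0.6]
  ]
}}

```text
time: 14.9
tool_pos: [468.2, -262.0, 94.4]
tcp_rot: [179.8, 0.1, 89.5]
ft_force: [0.5, 0.2, 0.4]
finger_gap: 54.8
```

```bash
python3 - <<'E'
from h import *
s=snap('scene');crop(s,130,170,245,310,5,'l2')
E
python3 go.py 654.7 -145.3 60 83.1
```

```text
from [ 469.1 -262.6   95.5] [179.7   0.2  89.5] d [0.1191 0.1844 0.0361] w [0.0058 0.0035 0.1115] rows 5.3 gap 54.6 F [ 1.9 -0.6  0.4] t 14.95
```

View pics/l2.png

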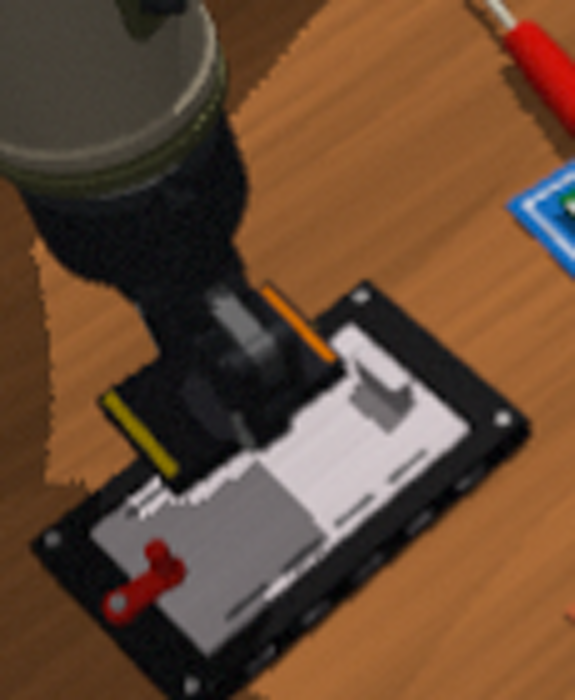

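The battery is held level and the plate is bare in the case. Now to the tile.

Call:
{"fn": "jog_arm", "kwargs": {
  "targets": [
    [0.119,0.184,0.02,0,0,0.112,0.6],
    [0.119,0.184,0.02,0,0,0.112,0.6],
    [0.119,0.184,0.02,0,0,0.112,0.6],
    [0.119,0.184,0.02,0,0,0.112,0.6],
    [0.119,0.184,0.02,0,0,0.112,0.6]
  ]
}}

```text
time: 15.37
tool_pos: [642.7, -148.5, 69.9]
tcp_rot: [-179.9, -0.0, 83.0]
ft_force: [0.1, -0.9, -1.3]
finger_gap: 54.8
```

```bash
python3 go.py 654.7 -145.3 35 83.1
```

```text
from [ 642.7 -148.5   69.9] [-179.9   -0.    83. ] d [0.0046 0.0116 0.0349] w [-0.0014 -0.0002 -0.001 ] rows 0.9 gap 54.8 F [ 0.1 -0.9 -1.3] t 15.37
```

Call:
{"fn": "jog_arm", "kwargs": {
  "targets": [
    [0.004,0.01,0.015,0,0,0,0.6],
    [0.004,0.01,0.03,0,0,0,0.6],
    [0.004,0.01,0.035,0,0,0,0.6],
    [0.004,0.01,0.035,0,0,0,0.6],
    [0.004,0.01,0.035,0,0,0,0.6]
  ]
}}

```text
time: 15.78
tool_pos: [650.6, -147.6, 35.3]
tcp_rot: [-179.8, -0.0, 83.0]
ft_force: [-1.4, -0.7, -1.2]
finger_gap: 55.2
```

```bash
python3 - <<'E'
from h import *
s=snap('scene');crop(s,210,200,340,340,5,'m2')
E
python3 go.py 654.7 -145.3 3.5 83.1
```

```text
from [ 651.5 -148.    36.5] [-180.    0.   83.] d [0.0031 0.0029 0.033 ] w [-0.0007  0.     -0.0019] rows 0.8 gap 54.8 F [ 0.8 -0.7 -1.7] t 15.83
```

View pics/m2.png

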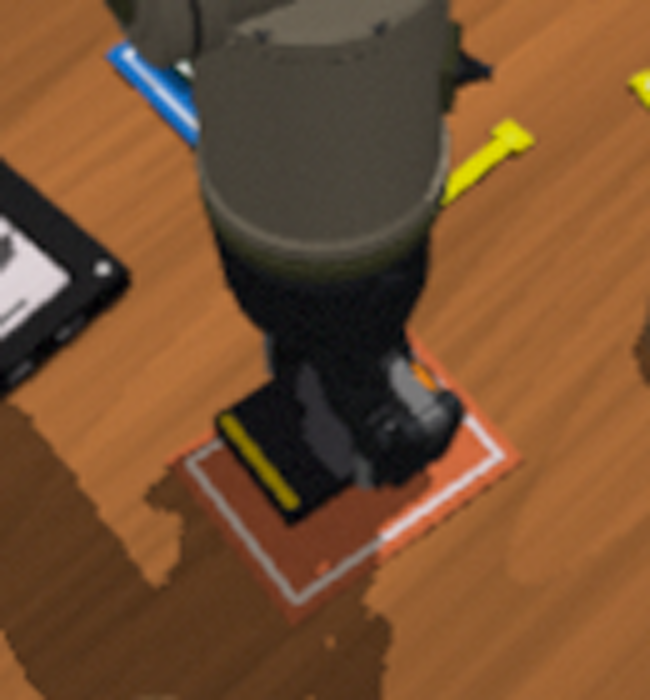

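The battery is parallel to the outline over the tile. Lowering it.

Call:
{"fn": "jog_arm", "kwargs": {
  "targets": [
    [0.003,0.002,0.01,0,0,0,0.6],
    [0.003,0.002,0.018,0,0,0,0.6],
    [0.003,0.002,0.024,0,0,0,0.6],
    [0.003,0.002,0.028,0,0,0,0.6],
    [0.003,0.002,0.028,0,0,0,0.6]
  ]
}}

```text
time: 16.25
tool_pos: [653.5, -144.2, 6.7]
tcp_rot: [-179.9, -0.0, 83.1]
ft_force: [-0.5, 1.3, -1.5]
finger_gap: 55.1
```

```bash
python3 go.py 654.7 -145.3 3.2 83.1
```

```text
from [ 653.5 -144.2    6.7] [-179.9   -0.    83.1] d [-0.001   0.0014  0.0035] w [-0.0026 -0.0005 -0.0007] rows 0.1 gap 55.1 F [-0.5  1.3 -1.5] t 16.25
```

Call:
{"fn": "jog_arm", "kwargs": {
  "targets": [
    [-0.001,0,0.002,0,0,0,0.6],
    [-0.001,0,0.004,0,0,0,0.6],
    [-0.001,0,0.0055,0,0,0,0.6],
    [-0.001,0,0.0055,0,0,0,0.6]
  ]
}}

```text
time: 16.58
tool_pos: [654.9, -145.6, 3.3]
tcp_rot: [180.0, 0.0, 83.1]
ft_force: [0.6, 0.9, -1.3]
finger_gap: 54.8
```

Call:
{"fn": "jog_arm", "kwargs": {
  "targets": [
    [0,0,0,0,0,0,0.25],
    [0,0,0,0,0,0,0.2],
    [0,0,0,0,0,0,0.2],
    [0,0,0,0,0,0,0.2]
  ]
}}

```text
time: 16.92
tool_pos: [654.8, -145.5, 3.2]
tcp_rot: [180.0, 0.0, 83.1]
ft_force: [0.2, -0.5, -0.1]
finger_gap: 68.1
```

Call:
{"fn": "jog_arm", "kwargs": {
  "targets": [
    [0,0,-0.01,0,0,0,0.2],
    [0,0,-0.04,0,0,0,0.2],
    [0,0,-0.08,0,0,0,0.4],
    [0,0,-0.11,0,0,0,0.7],
    [0,0,-0.11,0,0,0,0.7]
  ]
}}

```text
time: 17.33
tool_pos: [659.5, -146.9, 123.4]
tcp_rot: [179.2, 0.1, 83.1]
ft_force: [1.5, -1.0, 1.8]
finger_gap: 32.9
```

Run:
```python
from h import *
s=snap('scene');t=snap('top');crop(s,140,250,350,340,3.5,'n2');crop(t,290,150,420,290,4,'n1');
crop(s,145,270,175,300,18,'n3');crop(t,393,240,418,265,20,'n4')
b=big(mask(s,(0,0,140),(179,60,255),(240,260,315,322)));print('outline',rect(s,b,3))
for lo,hi,nn in (((26,150,100),(34,255,255),'yel'),((8,210,150),(22,255,255),'ora')):
    b=big(mask(s,lo,hi,(250,270,306,312)));P=plane(s,b,17);print(nn,P.mean(0).round(1),rect(s,b,17))
```

```text
outline [ 666.  -146.9   59.2  111.6   83.3]
yel [ 650.6 -183.6] [ 650.8 -183.6    6.7   51.    -6.9]
ora [ 664.1 -107.7] [ 664.3 -107.7    2.5   33.9   -7. ]
```

View pics/n2.png

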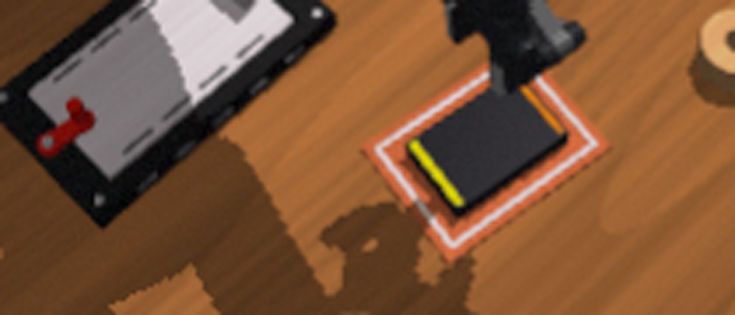

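View pics/n3.png

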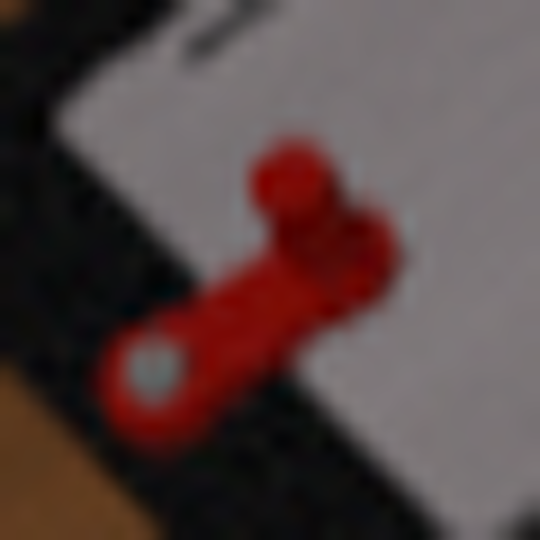

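View pics/n4.png

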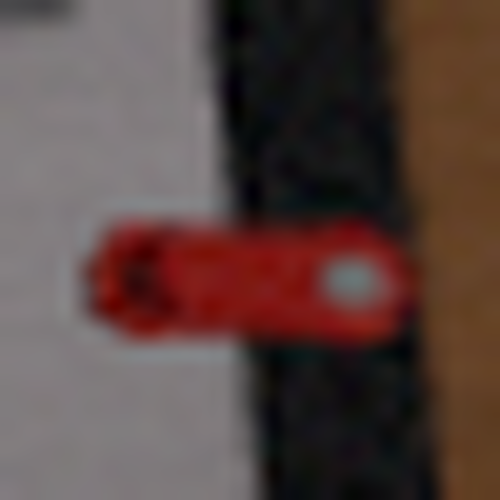

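The battery lies square in its outline. The peg top in the scene view is at (161.1,279.9). The pivot screw is at (153.6,290.7) in the scene view and (410.7,254.1) in the top view.

```bash
python3 - <<'E'
from h import *
s=snap('scene');t=snap('top')
print('peg s',plane(s,[[161.1,279.9]],43.5))
print('piv',plane(s,[[153.6,290.7]],23.5),plane(t,[[410.65,254.1]],23.5),tri(s,(153.6,290.7),t,(410.65,254.1)))
print('peg proj in top',(proj(t,[[*plane(s,[[161.1,279.9]],43.5)[0],43.5]])-[393,240])*20)
E
python3 go.py 475.5 -318 110 93
```

```text
peg s [[ 478.607014   -317.99703984]]
piv [[ 476.73761313 -341.81989714]] [[ 474.7309832  -342.84171969]] (array([ 475.24198785, -342.47417353,   21.92342754]), np.float64(1.8103442644376864))
peg proj in top [[191.14728428 239.64153158]]
from [ 654.1 -145.3  112.5] [-179.9   -0.    83.1] d [-0.193  -0.1564  0.0026] w [-0.001  -0.0002 -0.1734] rows 6.0 gap 25.7 F [ 0.1 -0.2 -0.2] t 17.53
```

Call:
{"fn": "jog_arm", "kwargs": {
  "targets": [
    [-0.195,-0.154,0,0,0,-0.04,0.7],
    [-0.195,-0.154,0,0,0,-0.04,0.7],
    [-0.195,-0.154,0,0,0,-0.04,0.7],
    [-0.195,-0.154,0,0,0,-0.04,0.7],
    [-0.195,-0.154,0,0,0,-0.04,0.7]
  ],
  "newtons": 20
}}

```text
time: 17.95
tool_pos: [504.0, -292.1, 110.8]
tcp_rot: [-179.8, -0.1, 85.4]
ft_force: [0.4, 0.0, -0.2]
finger_gap: 25.5
```

```bash
python3 go.py 477.5 -318 60 85.4
```

```text
from [ 504.  -292.1  110.8] [-1.798e+02 -1.000e-01  8.540e+01] d [-0.028  -0.0242  0.0509] w [-0.0031 -0.0018 -0.0001] rows 1.5 gap 25.5 F [ 0.4  0.  -0.2] t 17.95
```

Call:
{"fn": "jog_arm", "kwargs": {
  "targets": [
    [-0.025,-0.019,0.01,0,0,0,0.7],
    [-0.025,-0.019,0.04,0,0,0,0.7],
    [-0.025,-0.019,0.05,0,0,0,0.7],
    [-0.025,-0.019,0.05,0,0,0,0.7],
    [-0.025,-0.019,0.05,0,0,0,0.7]
  ]
}}

```text
time: 18.37
tool_pos: [484.9, -313.9, 61.3]
tcp_rot: [-179.8, -0.1, 85.4]
ft_force: [0.1, 0.8, 0.3]
finger_gap: 26.0
```

Call:
{"fn": "jog_arm", "kwargs": {
  "targets": [
    [0,0,0,0,0,0,0.7],
    [0,0,0,0,0,0,0.7]
  ]
}}

```text
time: 18.53
tool_pos: [487.2, -315.3, 64.3]
tcp_rot: [179.9, 0.1, 85.5]
ft_force: [0.6, 0.6, -0.4]
finger_gap: 25.5
```

```bash
python3 - <<'E'
from h import *
s=snap('scene');crop(s,120,220,220,310,6,'o2')
E
python3 go.py 477.5 -318 29 85.4
```

```text
from [ 487.1 -315.4   64.4] [1.799e+02 1.000e-01 8.540e+01] d [-0.0033 -0.0094  0.0353] w [0.0017 0.0011 0.0007] rows 0.9 gap 25.5 F [-0.7 -0.3 -0.5] t 18.58
```

View pics/o2.png

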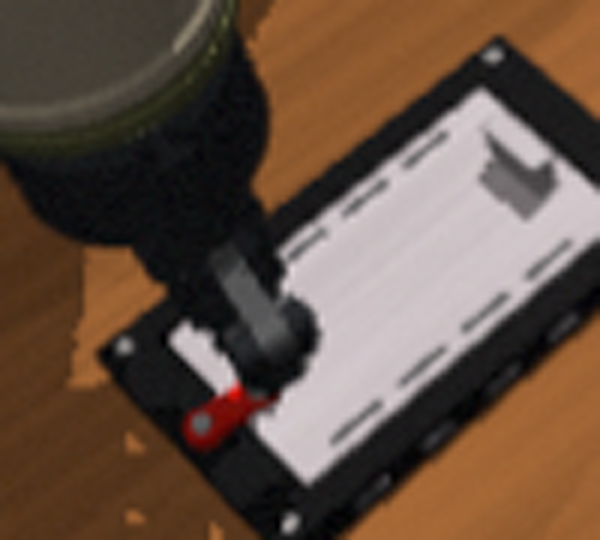

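The fingers are above the peg, but 9 mm too far in x. I shift first, then descend.

Call:
{"fn": "jog_arm", "kwargs": {
  "targets": [
    [-0.003,-0.0095,0,0,0,0,0.7],
    [-0.003,-0.0095,0,0,0,0,0.7],
    [-0.003,-0.0095,0.012,0,0,0,0.7],
    [-0.003,-0.0095,0.024,0,0,0,0.7],
    [-0.003,-0.0095,0.035,0,0,0,0.7]
  ]
}}

```text
time: 19.0
tool_pos: [475.6, -317.5, 26.4]
tcp_rot: [-180.0, -0.0, 85.3]
ft_force: [-0.3, 0.8, -0.3]
finger_gap: 25.8
```

Call:
{"fn": "jog_arm", "kwargs": {
  "targets": [
    [0,0,0,0,0,0,0.7],
    [0,0,0,0,0,0,0.84],
    [0,0,0,0,0,0,0.84],
    [0,0,0,0,0,0,0.84]
  ]
}}

```text
time: 19.33
tool_pos: [476.4, -318.0, 28.4]
tcp_rot: [180.0, 0.0, 85.4]
ft_force: [-0.4, -0.1, 0.6]
finger_gap: 13.5
```

```bash
python3 - <<'E'
from h import *
s=snap('scene');crop(s,120,220,220,310,6,'p2')
E
python3 go.py 477.5 -318 29 85.4
```

```text
from [ 476.5 -318.1   28.6] [180.    0.   85.4] d [ 0.0001  0.001  -0.0004] w [ 0.0008  0.0005 -0.0007] rows 0.0 gap 13.8 F [ 0.4 -0.9 -0.4] t 19.38
```

View pics/p2.png

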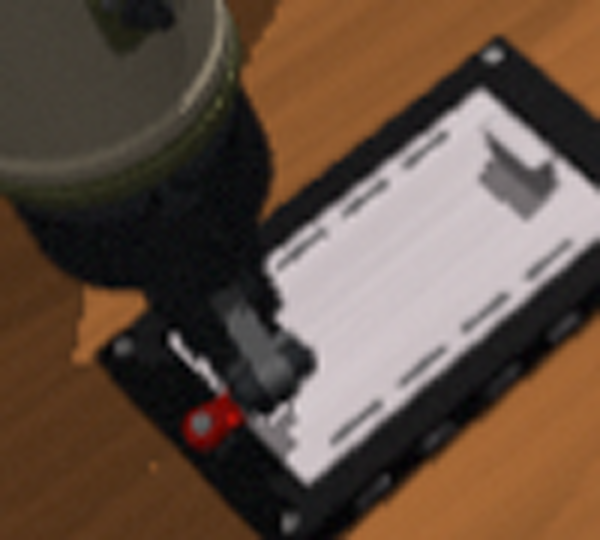

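The peg is between the fingers (opening 13.5, no force). Now I swing about the pivot with the tool turning along, in three equal calls.

Call:
{"fn": "jog_arm", "kwargs": {
  "targets": [
    [-0.0002,0.0028,0,0,0,0.115,0.84],
    [-0.0006,0.0055,0,0,0,0.23,0.84],
    [-0.0014,0.0081,0,0,0,0.345,0.84],
    [-0.0025,0.0107,0,0,0,0.46,0.84],
    [-0.0039,0.013,0,0,0,0.575,0.84]
  ]
}}

```text
time: 19.8
tool_pos: [488.8, -322.9, 28.5]
tcp_rot: [180.0, 0.0, 52.1]
ft_force: [-2.2, 0.8, 0.6]
finger_gap: 13.5
```

Call:
{"fn": "jog_arm", "kwargs": {
  "targets": [
    [-0.0002,0.0028,0,0,0,0.115,0.84],
    [-0.0006,0.0055,0,0,0,0.23,0.84],
    [-0.0014,0.0081,0,0,0,0.345,0.84],
    [-0.0025,0.0107,0,0,0,0.46,0.84],
    [-0.0039,0.013,0,0,0,0.575,0.84]
  ]
}}

```text
time: 20.22
tool_pos: [496.9, -333.6, 28.5]
tcp_rot: [-180.0, -0.0, 19.2]
ft_force: [-1.4, 1.9, 0.3]
finger_gap: 13.5
```

```bash
python3 - <<'E'
from h import *
s=snap('scene');crop(s,120,220,220,310,6,'q2')
E
python3 go.py 475.5 -342 29 20
```

```text
from [ 497.1 -334.1   28.6] [180.   -0.   18.7] d [-0.023   0.0006 -0.0004] w [ 0.0005 -0.0006 -0.0235] rows 0.6 gap 13.4 F [-0.2 -0.5  0.3] t 20.27
```

View pics/q2.png

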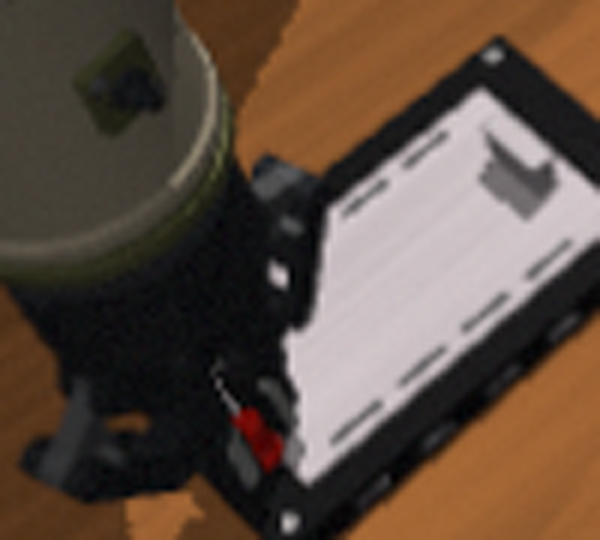

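The tab is following and is now seen turned toward +x at crop (258,440). One more call.

Call:
{"fn": "jog_arm", "kwargs": {
  "targets": [
    [-0.0002,0.0028,0,0,0,0.115,0.84],
    [-0.0006,0.0055,0,0,0,0.23,0.84],
    [-0.0014,0.0081,0,0,0,0.345,0.84],
    [-0.0025,0.0107,0,0,0,0.46,0.84],
    [-0.0039,0.013,0,0,0,0.575,0.84]
  ]
}}

```text
time: 20.68
tool_pos: [497.8, -347.2, 28.5]
tcp_rot: [-180.0, -0.1, -13.6]
ft_force: [1.7, 1.8, -0.4]
finger_gap: 14.0
```

Call:
{"fn": "jog_arm", "kwargs": {
  "targets": [
    [0,0,0,0,0,0,0.78],
    [0,0,-0.01,0,0,0,0.78],
    [0,0,-0.04,0,0,0,0.78],
    [0,0,-0.08,0,0,0,0.7],
    [0,0,-0.08,0,0,0,0.7]
  ]
}}

```text
time: 21.1
tool_pos: [501.2, -350.4, 117.9]
tcp_rot: [179.7, -0.7, -13.2]
ft_force: [1.6, -1.5, 2.5]
finger_gap: 25.7
```

```bash
python3 - <<'E'
from h import *
s=snap('scene');crop(s,120,220,220,310,6,'s2');t=snap('top');crop(t,325,225,420,290,8,'s1')
E
python3 go.py 467.2 -192.3 100 3.1
```

```text
from [ 499.2 -348.8  112.1] [179.8  -0.3 -13.2] d [-0.067  -0.1451  0.0113] w [ 0.004  -0.0055 -0.2846] rows 3.8 gap 25.4 F [ 0.8  0.7 -0.1] t 21.2
```

View pics/s2.png

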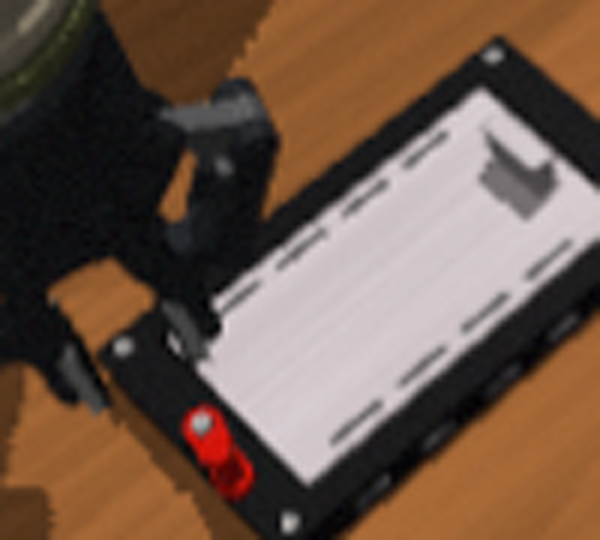

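View pics/s1.png

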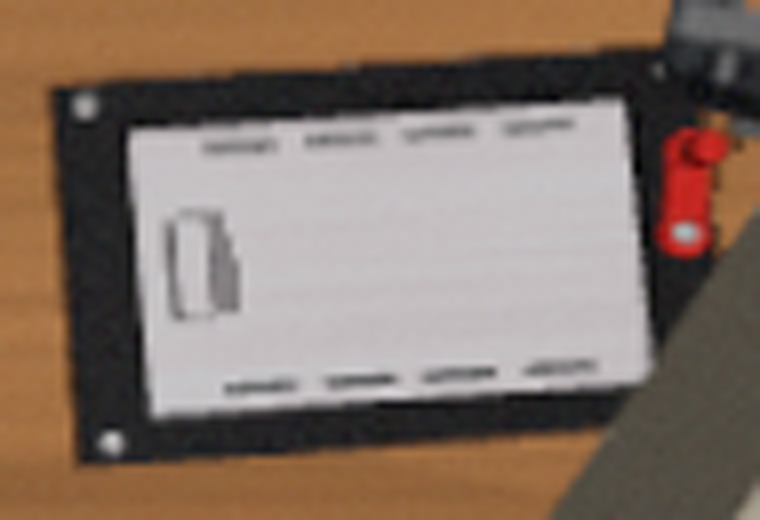

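The tab is swung aside and the plate edge is free. In the top view the screw is at crop (685,232) and the peg top at (708,148). I check the angle.

Run:
```python
from h import *
s=snap('scene');t=snap('top')
pv=plane(t,[[325+685/8,225+232/8]],23.5)[0]; pg=plane(t,[[325+708/8,225+148/8]],43.5)[0]
d=pg-pv;print(pv,pg,np.linalg.norm(d),np.radians(93.1)-np.arctan2(d[1],d[0]))
pv=plane(s,[[120+201/6,220+422/6]],23.5)[0]
for p in ((205,415),):
    pass
crop(s,145,275,170,310,18,'u2');crop(t,400,235,425,260,20,'u1')
```

```text
[ 474.96943545 -342.79270913] [ 498.11329642 -344.92660566] 23.242026912952728 1.7168429938045282
```

View pics/u2.png

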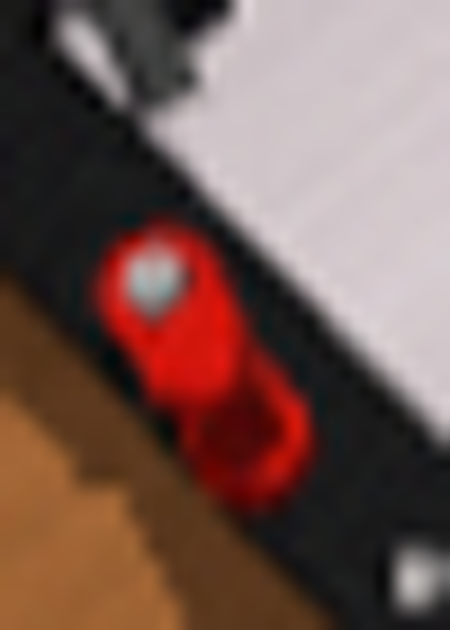

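View pics/u1.png

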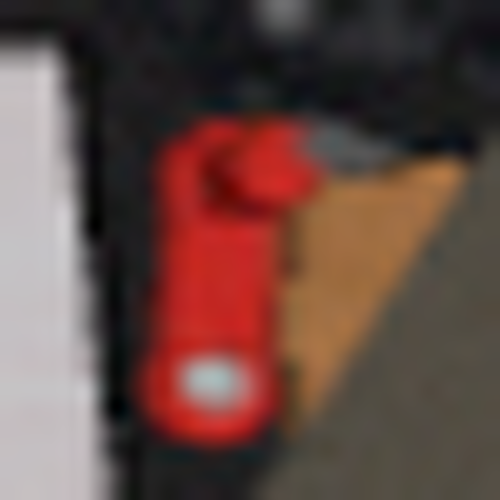

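```bash
python3 - <<'E'
from h import *
s=snap('scene')
a=plane(s,np.array([[155,275],[247,435]])/18+[145,275],23.5);d=a[1]-a[0];print(a,np.linalg.norm(d),np.radians(93.1)-np.arctan2(d[1],d[0]))
E
python3 go.py 498.1 -346 29 -14; python3 go.py 499 -347.5 60 -16
```

```text
[[ 475.91589323 -341.26133696]
 [ 500.79309129 -344.72258218]] 25.116831051636236 1.7631472778958608
from [ 496.7 -346.7  107.2] [-1.80e+02  1.00e-01 -1.33e+01] d [ 0.0013 -0.001   0.0782] w [-0.0006  0.0013  0.0114] rows 1.9 gap 25.4 F [-0.   0.7 -0.4] t 21.35
from [ 496.7 -346.7  107.2] [-1.80e+02  1.00e-01 -1.33e+01] d [0.0025 0.0002 0.0472] w [-0.0006  0.0013  0.0463] rows 1.1 gap 25.4 F [-0.   0.7 -0.4] t 21.35
```

Three estimates of the tab angle give 1.67 to 1.76 rad, so it is fully aside. Now the pull.

Run:
```python
from h import *
s=snap('scene');t=snap('top')
crop(s,192,232,222,264,18,'v2');crop(t,340,245,360,270,22,'v1')
c=np.array([470.5,-254.3]);a=np.radians(3.1);X=np.array([np.cos(a),np.sin(a)]);Y=np.array([-X[1],X[0]])
P=[[*(c+x*X+y*Y),z] for z in (16,38) for x,y in((-15,57),(15,57),(15,67),(-15,67))]
print(((proj(s,P)-[192,232])*18).round(0).tolist());print(((proj(t,P)-[340,245])*22).round(0).tolist())
```

```text
[[173.0, 246.0], [325.0, 383.0], [385.0, 333.0], [232.0, 197.0], [142.0, 152.0], [297.0, 291.0], [359.0, 240.0], [203.0, 104.0]]
[[220.0, 426.0], [198.0, 149.0], [106.0, 155.0], [128.0, 432.0], [250.0, 417.0], [227.0, 134.0], [133.0, 140.0], [156.0, 423.0]]
```

View pics/v2.png

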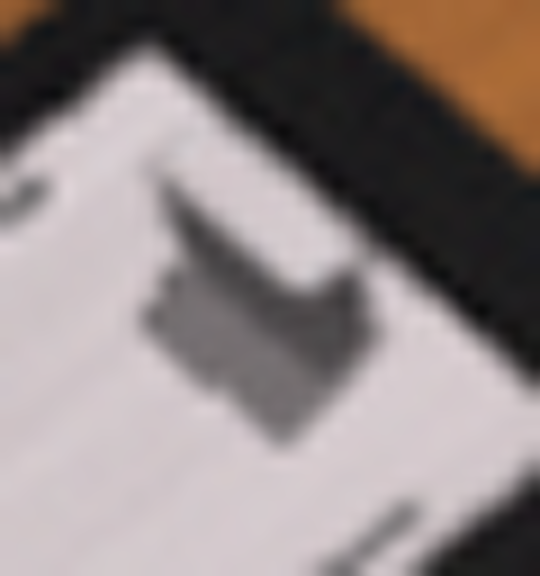

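View pics/v1.png

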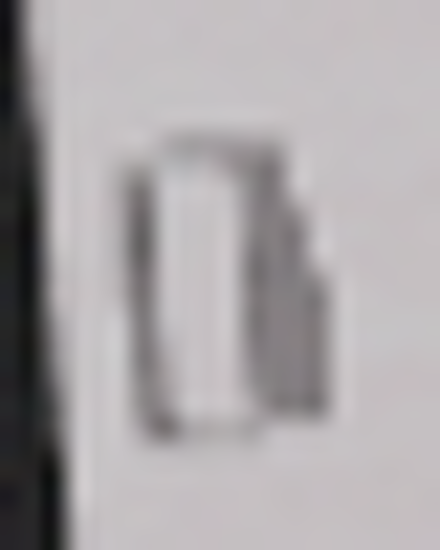

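The pull's top face in both views agrees with the position predicted from the plate, (467.2,-192.4), to within 1 px.

```bash
python3 go.py 467.2 -192.4 70 3.1
```

```text
from [ 496.4 -346.5  106.5] [-1.799e+02  1.000e-01 -1.340e+01] d [-0.064  -0.1431  0.0368] w [-0.0015  0.0021 -0.288 ] rows 3.9 gap 25.4 F [-0.7 -0.3 -0.5] t 21.45
```

Call:
{"fn": "jog_arm", "kwargs": {
  "targets": [
    [-0.064,-0.143,0.005,0,0,-0.288,0.6],
    [-0.064,-0.143,0.01,0,0,-0.288,0.6],
    [-0.064,-0.143,0.02,0,0,-0.288,0.6],
    [-0.064,-0.143,0.036,0,0,-0.288,0.6],
    [-0.064,-0.143,0.036,0,0,-0.288,0.6]
  ]
}}

```text
time: 21.87
tool_pos: [462.9, -186.1, 65.6]
tcp_rot: [-179.6, 0.5, 3.3]
ft_force: [-1.0, -0.6, -1.1]
finger_gap: 33.9
```

Call:
{"fn": "jog_arm", "kwargs": {
  "targets": [
    [0,0,0,0,0,0,0.6],
    [0,0,0,0,0,0,0.6],
    [0,0,0,0,0,0,0.6]
  ]
}}

```text
time: 22.12
tool_pos: [469.1, -194.4, 72.7]
tcp_rot: [179.9, -0.1, 3.0]
ft_force: [0.2, 0.2, 0.8]
finger_gap: 34.3
```

```bash
python3 - <<'E'
from h import *
s=snap('scene');crop(s,150,180,250,280,6,'w2')
E
python3 go.py 467.2 -192.4 22 3.1
```

```text
from [ 469.2 -194.7   72.8] [ 1.799e+02 -1.000e-01  3.000e+00] d [-0.002  -0.0024  0.0508] w [ 0.0011 -0.0014 -0.0022] rows 1.2 gap 34.3 F [ 0.4 -0.1  0.2] t 22.17
```

View pics/w2.png

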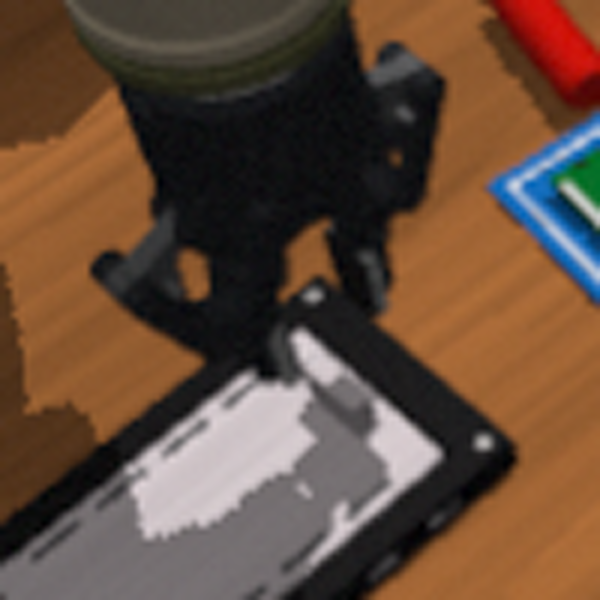

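The fingers straddle the pull from above. Descending with the correction, then gripping.

Call:
{"fn": "jog_arm", "kwargs": {
  "targets": [
    [-0.002,-0.002,0.01,0,0,0,0.6],
    [-0.002,-0.002,0.022,0,0,0,0.6],
    [-0.002,-0.002,0.034,0,0,0,0.6],
    [-0.002,-0.002,0.044,0,0,0,0.6],
    [-0.002,-0.002,0.048,0,0,0,0.6]
  ]
}}

```text
time: 22.58
tool_pos: [464.4, -190.7, 21.0]
tcp_rot: [-179.9, 0.2, 3.0]
ft_force: [-0.7, 0.3, -1.3]
finger_gap: 33.9
```

Call:
{"fn": "jog_arm", "kwargs": {
  "targets": [
    [0,0,0,0,0,0,0.6],
    [0,0,0,0,0,0,0.6]
  ]
}}

```text
time: 22.75
tool_pos: [465.8, -191.2, 23.4]
tcp_rot: [-180.0, 0.1, 3.0]
ft_force: [0.2, -0.5, -0.4]
finger_gap: 34.3
```

```bash
python3 go.py 467.2 -192.4 22 3.1
```

```text
from [ 465.8 -191.2   23.4] [-1.8e+02  1.0e-01  3.0e+00] d [0.0013 0.0013 0.0014] w [-0.0006  0.0011 -0.0013] rows 0.1 gap 34.3 F [ 0.2 -0.5 -0.4] t 22.75
```

Call:
{"fn": "jog_arm", "kwargs": {
  "targets": [
    [0.001,0.001,0.001,0,0,0,0.9],
    [0.001,0.001,0.001,0,0,0,1],
    [0.001,0.001,0.001,0,0,0,1],
    [0.001,0.001,0.001,0,0,0,1],
    [0.001,0.001,0.001,0,0,0,1]
  ],
  "newtons": 80
}}

```text
time: 23.17
tool_pos: [468.1, -192.7, 23.9]
tcp_rot: [179.9, -0.1, 3.0]
ft_force: [0.5, 0.6, 4.7]
finger_gap: 7.8
```

Call:
{"fn": "jog_arm", "kwargs": {
  "targets": [
    [0,0,0,0,0,0,1],
    [0,0,0,0,0,0,1]
  ]
}}

```text
time: 23.33
tool_pos: [468.0, -192.7, 23.8]
tcp_rot: [179.9, -0.1, 3.0]
ft_force: [-0.2, -0.3, 5.2]
finger_gap: 7.4
```

Call:
{"fn": "jog_arm", "kwargs": {
  "targets": [
    [0,0,-0.003,0,0,0,1],
    [0,0,-0.008,0,0,0,1],
    [0,0,-0.014,0,0,0,1],
    [0,0,-0.022,0,0,0,1],
    [0,0,-0.03,0,0,0,1]
  ]
}}

```text
time: 23.75
tool_pos: [467.1, -192.2, 53.6]
tcp_rot: [-180.0, 0.0, 3.0]
ft_force: [0.1, 0.3, -1.4]
finger_gap: 7.9
```

```bash
python3 - <<'E'
from h import *
s=snap('scene');crop(s,120,180,250,310,5,'x2');print(r.sense()['wrist_torque'])
E
python3 go.py 477.5 312.4 60 8.2
```

```text
[ 0.04856833 -0.12802306  0.05015728]
from [ 468.4 -192.9   55.7] [ 1.799e+02 -1.000e-01  3.000e+00] d [ 0.0358 -0.5041 -0.0049] w [ 0.0014 -0.0021 -0.0903] rows 12.1 gap 8.0 F [ 1.3 -1.3 -0. ] t 23.8
```

View pics/x2.png

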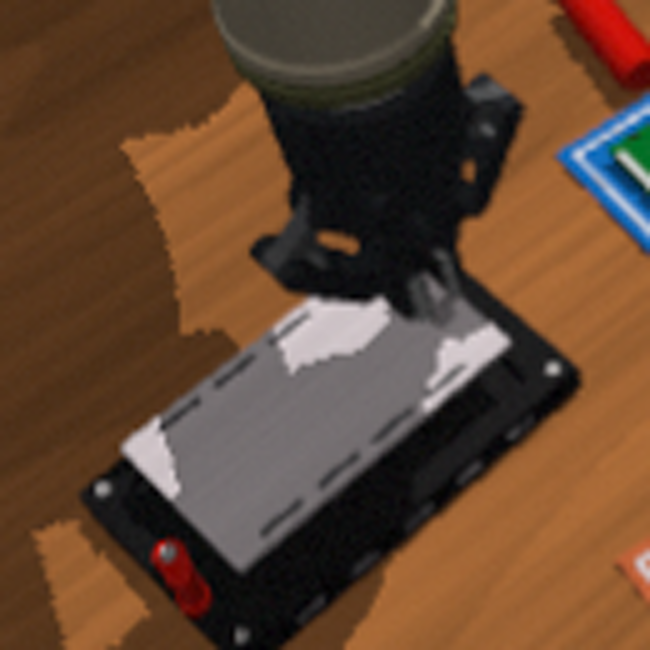

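The plate is lifted level and clear of the case, and the tab is still aside. I raise it and carry it across.

Call:
{"fn": "jog_arm", "kwargs": {
  "targets": [
    [0,-0.005,-0.02,0,0,0,1],
    [0.002,-0.025,-0.045,0,0,0,1],
    [0.004,-0.055,-0.06,0,0,-0.02,1],
    [0.006,-0.09,-0.06,0,0,-0.04,1],
    [0.009,-0.128,-0.06,0,0,-0.06,1]
  ]
}}

```text
time: 24.22
tool_pos: [470.7, -63.8, 115.3]
tcp_rot: [179.9, -0.2, 6.4]
ft_force: [0.5, 0.1, -1.1]
finger_gap: 7.8
```

```bash
python3 go.py 477.5 312.4 110 8.2
```

```text
from [470.7 -63.8 115.3] [179.9  -0.2   6.4] d [ 0.0487 -0.3731  0.0049] w [ 0.0017 -0.0039 -0.0313] rows 9.0 gap 7.8 F [ 0.5  0.1 -1.1] t 24.22
```

Call:
{"fn": "jog_arm", "kwargs": {
  "targets": [
    [0.005,-0.038,0,0,0,-0.01,1],
    [0.01,-0.076,0,0,0,-0.02,1],
    [0.015,-0.114,0,0,0,-0.03,1],
    [0.02,-0.152,0,0,0,-0.03,1],
    [0.025,-0.19,0,0,0,-0.03,1]
  ]
}}

```text
time: 24.63
tool_pos: [472.9, 129.5, 113.7]
tcp_rot: [180.0, -0.1, 8.2]
ft_force: [0.9, 0.3, -1.6]
finger_gap: 7.6
```

```bash
python3 go.py 477.5 312.4 110 8.2
```

```text
from [472.9 129.5 113.7] [ 1.8e+02 -1.0e-01  8.2e+00] d [ 0.0306 -0.1804  0.0038] w [ 0.     -0.0013 -0.0003] rows 4.4 gap 7.6 F [ 0.9  0.3 -1.6] t 24.63
```

Call:
{"fn": "jog_arm", "kwargs": {
  "targets": [
    [0.007,-0.038,0,0,0,0,1],
    [0.013,-0.076,0.01,0,0,0,1],
    [0.019,-0.114,0.02,0,0,0,1],
    [0.025,-0.15,0.03,0,0,0,1],
    [0.03,-0.175,0.04,0,0,0,1]
  ]
}}

```text
time: 25.05
tool_pos: [477.5, 308.5, 73.2]
tcp_rot: [-179.9, -0.1, 8.3]
ft_force: [-0.2, 0.2, -0.9]
finger_gap: 8.0
```

Call:
{"fn": "jog_arm", "kwargs": {
  "targets": [
    [0,0,0,0,0,0,1],
    [0,0,0,0,0,0,1],
    [0,0,0,0,0,0,1]
  ]
}}

```text
time: 25.3
tool_pos: [477.7, 304.8, 73.2]
tcp_rot: [180.0, 0.0, 8.2]
ft_force: [-0.4, -0.6, -1.2]
finger_gap: 7.7
```

```bash
python3 - <<'E'
from h import *
s=snap('scene');crop(s,280,90,400,210,5,'y2')
E
python3 go.py 477.5 312.4 35 8.2
```

```text
from [478.1 304.4  73.5] [180.   -0.    8.2] d [ 0.0006 -0.008   0.0385] w [ 0.0002 -0.0004 -0.0007] rows 0.9 gap 7.7 F [-0.8 -0.3 -1.4] t 25.35
```

View pics/y2.png

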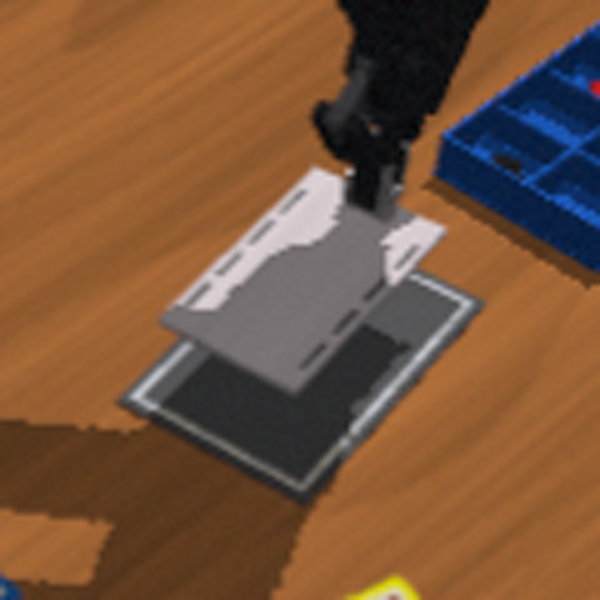

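The plate hangs level over the grey mat, with corners at crop (318,168), (446,230), (295,392) and (160,320). The blue organiser is beyond it at right.

```bash
python3 - <<'E'
from h import *
s=snap('scene');z=r.sense()['tool_pos'];print(z)
p=plane(s,np.array([[318,166],[448,230],[297,393],[159,321]])/5+[280,90],z[2]-23.8+16);print(p.round(1),p.mean(0),np.linalg.norm(np.diff(p,axis=0),axis=1))
d=(p[0]+p[1]-p[2]-p[3]);print(np.degrees(np.arctan2(d[1],d[0])))
t=plane(s,[np.array([440,172])/5+[280,90]],0);print('box',t)
E
python3 go.py 477.5 312.4 20 8.2
```

```text
[478.29170385 304.24571168  73.66349992]
[[436.4 310.5]
 [518.9 320.9]
 [541.3 172.9]
 [458.3 160.4]] [488.73376518 241.15140328] [ 83.17695254 149.66464185  83.90433479]
98.44652368123674
box [[445.28105407 423.33343491]]
from [478.3 304.2  73.7] [-180.    -0.     8.1] d [ 0.0003 -0.0082  0.0537] w [-0.     -0.0008 -0.0014] rows 1.3 gap 7.7 F [-0.   0.5 -1.4] t 25.4
```

```bash
python3 go.py 476.2 313.5 15 8
```

```text
from [478.3 304.2  73.7] [-180.    -0.     8.1] d [-0.0008 -0.0095  0.0587] w [-0.     -0.0008  0.0021] rows 1.4 gap 7.7 F [-0.   0.5 -1.4] t 25.4
```

Call:
{"fn": "jog_arm", "kwargs": {
  "targets": [
    [-0.001,-0.0095,0.012,0,0,0,1],
    [-0.001,-0.0095,0.026,0,0,0,1],
    [-0.001,-0.0095,0.038,0,0,0,1],
    [-0.001,-0.0095,0.046,0,0,0,1],
    [-0.001,-0.0095,0.05,0,0,0,1]
  ]
}}

```text
time: 25.82
tool_pos: [474.3, 313.4, 20.8]
tcp_rot: [179.9, 0.2, 8.2]
ft_force: [-0.1, -0.1, -1.6]
finger_gap: 8.3
```

Call:
{"fn": "jog_arm", "kwargs": {
  "targets": [
    [0,0,0,0,0,0,1],
    [0,0,0,0,0,0,1]
  ]
}}

```text
time: 25.98
tool_pos: [475.4, 314.2, 22.8]
tcp_rot: [180.0, 0.0, 8.2]
ft_force: [-0.1, 0.1, -1.0]
finger_gap: 7.8
```

```bash
python3 go.py 476.2 313.5 14.8 8
```

```text
from [475.4 314.2  22.8] [180.    0.    8.2] d [0.0007 0.0008 0.008 ] w [0.0001 0.0004 0.0029] rows 0.2 gap 7.8 F [-0.1  0.1 -1. ] t 25.98
```

Call:
{"fn": "jog_arm", "kwargs": {
  "targets": [
    [0.0005,0.0005,0.003,0,0,0,1],
    [0.0005,0.0005,0.005,0,0,0,1],
    [0.0005,0.0005,0.007,0,0,0,1],
    [0.0005,0.0005,0.008,0,0,0,1],
    [0.0005,0.0005,0.008,0,0,0,1]
  ]
}}

```text
time: 26.4
tool_pos: [476.1, 314.0, 15.0]
tcp_rot: [-180.0, -0.0, 8.2]
ft_force: [-0.0, -0.4, -1.7]
finger_gap: 7.6
```

```bash
python3 go.py 476.2 313.5 14.8 8
```

```text
from [476.1 314.   15. ] [-180.    -0.     8.2] d [0.     0.0005 0.0002] w [-0.0001 -0.0003  0.0032] rows 0.0 gap 7.6 F [-0.  -0.4 -1.7] t 26.4
```

Call:
{"fn": "jog_arm", "kwargs": {
  "targets": [
    [0,0,0.0005,0,0,0,1],
    [0,0,0.001,0,0,0,1],
    [0,0,0.001,0,0,0,1]
  ]
}}

```text
time: 26.65
tool_pos: [476.1, 314.0, 14.9]
tcp_rot: [180.0, -0.0, 8.2]
ft_force: [-3.6, -2.4, 7.6]
finger_gap: 7.3
```

Contact, at +7.6 N. Releasing.

Call:
{"fn": "jog_arm", "kwargs": {
  "targets": [
    [0,0,0,0,0,0,0.85],
    [0,0,0,0,0,0,0.7],
    [0,0,0,0,0,0,0.65],
    [0,0,0,0,0,0,0.65]
  ],
  "newtons": 20
}}

```text
time: 26.98
tool_pos: [476.0, 313.9, 13.9]
tcp_rot: [180.0, 0.0, 8.2]
ft_force: [1.2, 0.4, -0.5]
finger_gap: 29.9
```

Call:
{"fn": "jog_arm", "kwargs": {
  "targets": [
    [0,0,-0.01,0,0,0,0.65],
    [0,0,-0.03,0,0,0,0.65],
    [0,0,-0.06,0,0,0,0.65],
    [0,0,-0.1,0,0,0,0.65],
    [0,0,-0.14,0,0,0,0.65]
  ]
}}

```text
time: 27.4
tool_pos: [475.0, 313.4, 155.1]
tcp_rot: [180.0, 0.1, 8.2]
ft_force: [0.4, -0.1, -1.2]
finger_gap: 30.1
```

Call:
{"fn": "jog_arm", "kwargs": {
  "targets": [
    [-0.04,-0.005,0,0,0,0,0.65],
    [-0.08,-0.04,0,0,0,0,0.65],
    [-0.12,-0.08,0,0,0,0,0.65],
    [-0.13,-0.12,0,0,0,0,0.65],
    [-0.13,-0.12,0,0,0,0,0.65]
  ]
}}

```text
time: 27.82
tool_pos: [327.6, 416.5, 155.3]
tcp_rot: [-179.9, -0.0, 8.2]
ft_force: [0.3, 0.9, 0.5]
finger_gap: 30.0
```

Run:
```python
from h import *
s=snap('scene');t=snap('top');cv2.imwrite('pics/z2.png',s['pixels'][:,:,::-1]);cv2.imwrite('pics/z1.png',t['pixels'][:,:,::-1])
crop(s,280,90,400,210,5,'z3')
for c,R,n in ((t,(120,215,215,285),'t'),(s,(300,130,385,190),'s')):
    m=mask(c,(0,0,150),(179,60,255),R);m=cv2.morphologyEx(m,cv2.MORPH_OPEN,np.ones((5,5)));print(n,'plate',rect(c,cv2.convexHull(big(m)).reshape(-1,2),7))
print(r.sense()['tool_pos'],r.sense()['time'])
```

```text
t plate [483.7 253.1  84.8 150.6 -82. ]
s plate [484.4 251.5  81.9 149.8 -80.5]
[327.76499155 416.97733749 155.08497292] 27.9167
```

View pics/z2.png

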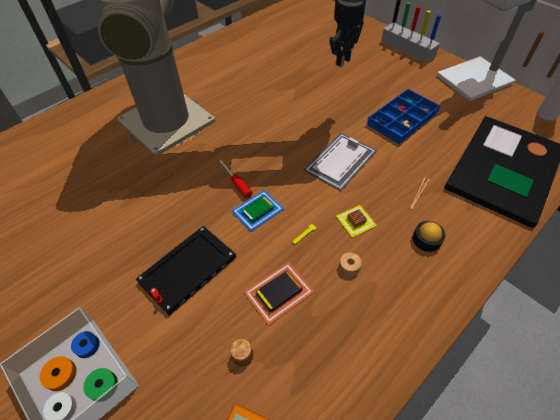

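View pics/z1.png

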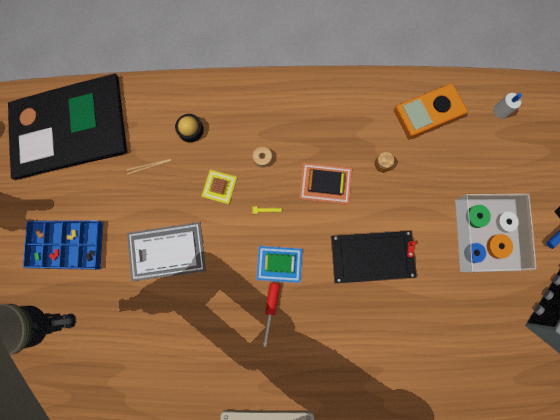

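View pics/z3.png

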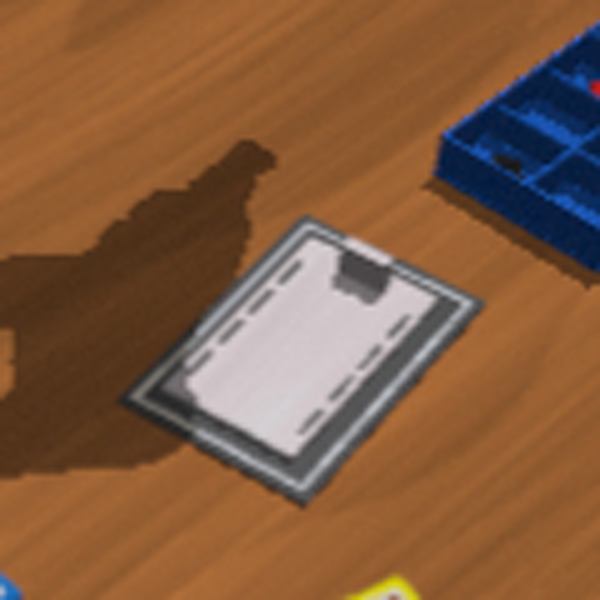

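All pieces are in their outlines, the case is empty and the tab at top (411,250) is aside. Final measurements, piece against place in the same views:

Run:
```python
from h import *
s=snap('scene');t=snap('top')
def hull(m): return cv2.convexHull(big(m)).reshape(-1,2)
W=((0,0,140),(179,70,255))
for c,n,B,Bw in ((t,'t',(250,240,310,290),0),(s,'s',(225,180,290,235),0)):
    g=cv2.morphologyEx(mask(c,(50,100,40),(80,255,255),B),cv2.MORPH_CLOSE,np.ones((5,5)))
    print(n,'board',rect(c,hull(g),13),'mat',rect(c,hull(mask(c,(98,120,80),(115,255,255),B)),3))
B=(205,172,236,203);print('sink',rect(t,hull(mask(t,(2,80,30),(17,255,190),(209,176,230,198))),21),'pad',rect(t,hull(mask(t,(25,120,120),(35,255,255),(195,165,245,210))),3))
print('batt',rect(t,hull(mask(t,(0,0,0),(179,255,70),(302,164,352,202))),17),'outl',rect(t,hull(mask(t,*W,(298,160,356,206))),3))
crop(t,195,160,360,290,4.5,'f1');crop(t,400,235,420,260,22,'f3')
```

```text
t board [457.7 -29.2  41.8  64.8  86.3] mat [455.6 -29.3  80.6 104.9  86.3]
s board [459.4 -32.   43.9  64.1  86.4] mat [455.6 -30.   81.8 105.3  86.4]
sink [647.5 120.4  33.5  34.4 -16.8] pad [648.7 121.4  72.9  73.1  74.5]
batt [ 654.9 -145.4   55.3   78.6   83.1] outl [ 654.9 -145.    83.6  113.3   83.1]
```

View pics/f1.png

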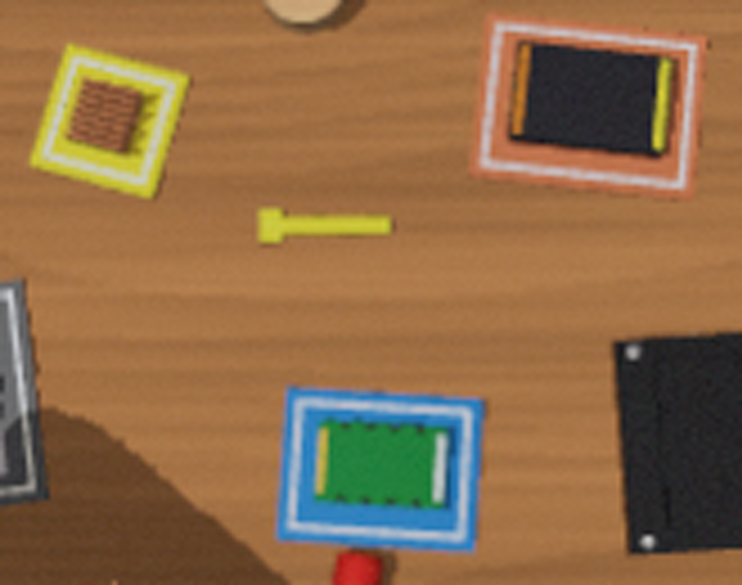

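View pics/f3.png

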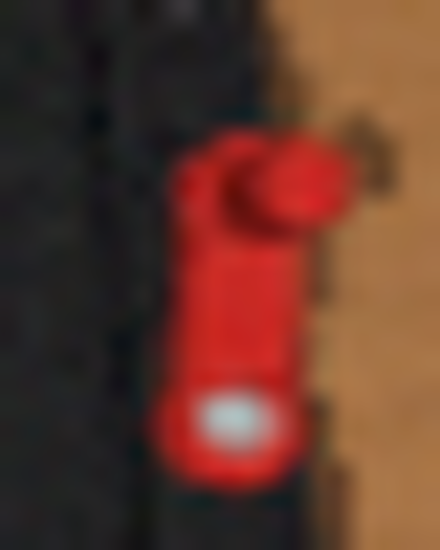

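Run:
```python
from h import *
t=snap('top');o=np.array([400,235])
pv=plane(t,[o+np.array([238,420])/22],23.5)[0];pg=plane(t,[o+np.array([300,182])/22],43.5)[0];d=pg-pv
print(np.linalg.norm(d),np.radians(93.1)-np.arctan2(d[1],d[0]))
print(r.hand_in())
```

```text
23.981052267893258 1.7096220248893212
the job is handed in; nothing more can be done
None
```

The job is done and handed in after about 28 s of robot time. I moved the heat sink, board and battery in that order, then swung the red tab aside, lifted the plate out by its pull and laid it on the grey mat. No verdict was reported.

| Piece | Offset from the centre of its place | Notes |
|---|---|---|
| Heat sink | about 1.5 mm | |
| Circuit board | about 2 mm (top view), 3 to 4 mm (scene view) | the two views disagree a little; the scene mask probably took in one side face |
| Battery | about 0.5 mm | |
| Plate | about 2.7 mm | both views agree on the offset; long side along the outline within 0.5° from the top, 1.3° in the scene view |

- **Placement:** all four pieces lie flat, right way up and inside their white outlines. The board's and plate's small offsets were left as they are, since each still has about 6 mm or more of margin to its outline.
- **Tab:** last measured at 1.71 rad, with earlier estimates of 1.67 to 1.76. That is inside the 1.6 to 2.0 range for fully aside.
- **Forces and contact:** no force reading I took went above about 20 N, and the gripper was open and clear of everything at hand-in. The loose screwdriver beside the blue mat looked undisturbed.

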